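Demould drive sleds, stack and weight them

TASK

The moulded drive sleds have cured: switch the power strip off by pushing its toggle right over, and only then swing the clear guard of the mould fully open. Lift every orange sled out of its cavity and stack them squarely in one flush pile within the black corner marks of the white board, long sides along the board. Then shut the guard fully over the empty mould, and last of all lay the blue weight plate flat and square on top of the pile so that the sleds cannot warp; leave the drive box, the yellow drive and the magnifier where they are.

Things in the scene. Friction and masses are not known exactly. Their poses are not given: they have to be found in the camera images.
- mould: fixed aluminium mould, 128 x 307 x 22 mm; origin under its centre, x along the cavities, y across them, z up. Four open cavities at x = 0, y = -117, -39, 39, 117 mm, each 104 x 49 mm, floor 12 mm above the origin, 10 mm deep; for |x| < 20 mm their side walls are cut away to the floor as finger slots, 32 mm between neighbouring sleds. Some cavities may be empty
- guard (a joint): hinge of the clear guard (5 mm plastic sheet, 130 x 300 mm, bottom face 34 mm above the desk when shut) over the mould: 0 = shut, level; grows as the front edge swings up and back; 1.57 = upright; fully open is 1.4 or more, stop at 2.1. A stiff hinge: it stays where it is left
- guard_hinge (a point): middle of the guard's hinge line at the back of the mould, fixed, 70 mm from the mould's centre along its x and 37 mm above the desk; the hinge runs along the mould's y
- guard_bar (a point): middle of the red round grip bar at the guard's free front edge: 12 mm thick, 120 mm long, along the mould's y, 181 mm from the hinge line and 45 mm beyond the guard's edge
- sled1: orange rigid moulded drive sled, a channel-shaped tray 100 x 46 x 16 mm, 60 g; origin in the middle of its underside, x along its length, z up; floor 6 mm thick, 7 mm rails along both long sides and a lip at the -x end. At the start it lies in a cavity of the mould, its length along the mould's x; absent in some runs
- sled2: orange rigid moulded drive sled, a channel-shaped tray 100 x 46 x 16 mm, 60 g; origin in the middle of its underside, x along its length, z up; floor 6 mm thick, 7 mm rails along both long sides and a lip at the -x end. At the start it lies in a cavity of the mould, its length along the mould's x; absent in some runs
- sled3: orange rigid moulded drive sled, a channel-shaped tray 100 x 46 x 16 mm, 60 g; origin in the middle of its underside, x along its length, z up; floor 6 mm thick, 7 mm rails along both long sides and a lip at the -x end. At the start it lies in a cavity of the mould, its length along the mould's x; absent in some runs
- sled4: orange rigid moulded drive sled, a channel-shaped tray 100 x 46 x 16 mm, 60 g; origin in the middle of its underside, x along its length, z up; floor 6 mm thick, 7 mm rails along both long sides and a lip at the -x end. At the start it lies in a cavity of the mould, its length along the mould's x; absent in some runs
- board: white stacking board, fixed to the desk, 136 x 82 x 8 mm; origin under its centre, x along its length, z up; black corner marks on it frame the 100 x 46 mm place of the pile at its centre
- weight: blue painted steel weight plate, 100 x 60 x 14 mm, about 0.6 kg; origin in the middle of its underside, x along its length, z up; starts flat on the desk
- strip: white power strip, fixed, 75 x 220 x 30 mm; origin under its centre, y along its length, z up. The toggle stands on a 70 x 50 x 25 mm block on top of it at y = 70 mm; its pivot, along the strip's y, is 52 mm above the desk over the strip's x = 0
- switch (a joint): angle of the toggle: 0 = on, leaning to the strip's -x; it swings over 1.0 rad to lean to the strip's +x at 1.0 = off (0.8 or more counts); stays where it is left
- switch_tip (a point): centre of the toggle's red 26 mm ball, 60 mm from its pivot
- drive_box: clear plastic drive box with a spring clip, 110 x 160 x 47 mm, loose, to be left alone; origin under its centre
- drive: yellow rubber-edged drive, 115 x 80 x 21 mm, loose, to be left alone; origin under its centre
- magnifier: stainless steel magnifier stand, 110 mm round foot, 155 mm high, loose, to be left alone; origin under its foot's centre
There are look-alikes about, which are no part of the job. What is meant by the weight is not green, pink or turquoise, and is the larger of those in its own colour.

How it is judged:
On the way, in this order (a step that is already met when the one before it is completed fails the run):
1. the power strip is switched off while the guard is still down (value of joint switch above 0.8 rad and value of joint guard below 0.5 rad), for 0.2 s.
2. the guard is swung fully open (value of joint switch above 0.8 rad and value of joint guard above 1.4 rad), for 0.2 s.
3. every sled lies flat and square in the pile on the board (horizontal distance between each of sled1, sled2, sled3, sled4 and board below 0.008 m and angle between the x axis of each of sled1, sled2, sled3, sled4 and the x axis of board, either way round below 0.12 rad and angle between the z axis of each of sled1, sled2, sled3, sled4 and the z axis of board, either way round below 0.08 rad and linear speed of each of sled1, sled2, sled3, sled4 below 0.03 m/s), for 0.3 s.
4. the guard is shut over the empty mould, before the weight lies on the pile (all of step 3 and value of joint guard below 0.08 rad and horizontal distance between weight and board above 0.03 m), for 0.2 s.
At the end, for the whole second after the job is handed in: Toggle off (0.8 rad or more), guard shut (under 0.08 rad), every sled present and the weight plate flat within 8 mm of the board's centre and within 0.12 rad of its length (either way round), the weight on top of all of them, everything released and at rest (all of step 3 and value of joint switch above 0.8 rad and value of joint guard below 0.08 rad and horizontal distance between weight and board below 0.008 m and angle between the x axis of weight and the x axis of board, either way round below 0.12 rad and angle between the z axis of weight and the z axis of board, either way round below 0.08 rad and linear speed of weight below 0.03 m/s and ((angle between weight's own z axis and vertical below 1.57 rad and z of each of sled1, sled2, sled3, sled4 in the frame of weight below 0.005 m) or (angle between weight's own z axis and vertical above 1.57 rad and z of each of sled1, sled2, sled3, sled4 in the frame of weight above 0.009 m))); the robot touches nothing.
It fails at once if the drive box is moved by more than 20 mm (distance of drive_box from where it was at the start of the episode above 0.02 m).
It fails at once if the yellow drive is moved by more than 20 mm (distance of drive from where it was at the start of the episode above 0.02 m).
It fails at once if the magnifier is moved by more than 20 mm (distance of magnifier from where it was at the start of the episode above 0.02 m).
Of sled1, sled2, sled3, sled4 only 2 to 4 are there at a start; the rules pass over those that are not, and their reading is None.
At some moment in a run one of weight may be knocked a few centimetres aside while the robot is not near it.
Once in a run the grip may slacken for a moment while it holds something.
It also fails if it takes over 210 s, if anything falls off the work surface, if the arm or the gripper's body presses on something with over 40 N, if the wrist force passes 120 N, or if a joint passes its speed limit or range.

ROBOT

A 7-joint arm with a two-finger parallel gripper is mounted at the origin on the work surface. World frame = base frame: x ahead of the robot, y to its left, z up, the work surface at z = 0. Lengths are in m, angles in rad, forces in N, time in s.
With the tool pointing down it reaches from about 0.4 to 0.875 m from the base axis. Payload 19.3 kg.
Tool frame: the origin (TCP) lies at the very end of the fingers, on their centre line; the grasp point (between the pads) lies 19 mm behind it; z points along the fingers, y is the line along which they close (so a half turn about z gives the same grasp; the last joint's range is limited). The gripper opens to 85 mm and grips with 20 to 120 N. Pads are 22 mm wide; open, the fingers measure 114 mm over their backs; the gripper's body (76 mm by 85 mm) begins 54 mm behind the grasp point. The pads swing forward as they close: fully open they stand 13 mm farther back than shut.
Start: joints at [1.275, 0.521, -0.036, 1.599, 0.021, 1.021, -0.113], TCP at [0.14, -0.609, 0.231] pointing down, gripper open.
Joint ranges: [-2.91, 2.91], [-0.3, 2.13], [-1.5, 1.42], [0.17, 2.43], [-1.26, 4.41], [0.16, 1.93], [-2.52, 2.52]. Speed limits (rad/s): [1.89, 1.89, 2.39, 2.39, 3.01, 3.01, 3.01].

INTERFACE

Orientations are given as [roll, pitch, yaw] about the fixed x, y, z axes, in that order (R = Rz(yaw) Ry(pitch) Rx(roll)).
In Python, from workcell import observe, grab_frame, job_done gives the robot as it stands.
- The arm moves only by the tool move_arm, never from a script. Its argument "plan" is a list that holds one entry, the list of rows, each a list of 7 numbers: the shift along the tool's x, y, z each as a share of 0.02 m, from -1 to 1, then the turn, a rotation vector about the tool's x, y, z each as a share of 6 degrees, from -1 to 1, then the opening, from -1 (shut) to 1 (fully open). A call has exactly 10 rows; each row shifts and turns the commanded pose from where the row before left it, along the tool's axes as they then stand; what a row does not reach is not made up. A row lasts 1/10 s, in which the tool goes at most 50 mm and 8.59 degrees, less where a joint would pass 70% of its speed; a pose out of reach is approached as far as the arm can. A call with a number of a shift or a turn outside -1 to 1 is refused whole. A call with a gripper value outside its range is refused whole. The fingers move at their own pace and stop on an object; "grip_force" is the grip in N (left out, the last holds). Time passes only in rows, so rows that do not move let the fingers close, or fill a call up. It gives the time, the measured TCP pose, the force, the opening and the grip force at its end, in the units of the state.
- observe(): the state, without advancing time (a new reading comes with each control period).
- grab_frame(name): name is "scene" or "top"; returns a dict with "color" (420x560x3 uint8, red, green, blue), "intrinsics" (3x3 intrinsics, pixels), "k1" (the pictures are not rectified: a ray, as slopes to the right and down, at radius r is drawn at 1 + k1 r^2 times it, then the intrinsics apply), "position" and "orientation" of the camera in the world. Camera axes: x right, y down, z forward; pixel columns grow to the right and rows downward; lengths in m; the calibration is good to about 2 mm. A picture is of the moment at which its call begins. There is no depth.
- job_done(): hands the job in; it is judged then, once.
The state is a dict: "clock": time; "qpos": joint angles; "qd": joint speeds; "joint_efforts": joint torques, N m; "position": TCP position; "tool_rot": TCP orientation; "force": force on the tool from outside, world axes, zero at the start; "moment": the same for the moment, N m; "grip_width": finger opening in m; "finger_force": force on a finger pad.
Only numpy, scipy, OpenCV 4.12 (cv2) and the standard library are available. Lean on these libraries where they do the work, as an engineer would, in place of code of your own. Each camera call takes 0.05 s, during which the arm holds its last target. There are 200 camera calls.

## Working session

There is one attempt and no reset: what is moved stays moved. The work goes in short steps, Python scripts to look and compute and a tool call to move; the robot and the scene stay as the last step left them, time stands still between calls to the robot, and variables do not carry over. Pictures are saved under pics/ and viewed, at most 17 in all, crops included, and the job is handed in when it is done.

Besides the shell and the picture viewer there is one more tool, called after "Request:" by a JSON object that holds its "api" and its "payload". move_arm: Moves the arm, as the interface text tells. Shift numbers are shares of 0.02 m and turn numbers shares of 6 degrees, none past 1 either way. Its arguments: {"type":"object","properties":{"plan":{"type":"array"},"grip_force":{"type":"number"}},"required":["plan"]}

```bash
mkdir -p pics; cat > h.py <<'E'
import numpy as np, cv2
from workcell import observe, grab_frame, job_done
from scipy.spatial.transform import Rotation as R
def rot(o):
    o=np.array(o,float)
    if o.shape==(3,3): return o
    return R.from_euler('xyz',o).as_matrix() if o.size==3 else R.from_quat(o).as_matrix()
def snap(n,fn=None):
    f=grab_frame(n)
    if fn: cv2.imwrite('pics/'+fn,f['color'][:,:,::-1])
    return f
def px2w(f,uv,z):
    K=np.array(f['intrinsics']);k=f['k1'];out=[]
    for u,v in np.atleast_2d(uv):
        d=np.array([(u-K[0,2])/K[0,0],(v-K[1,2])/K[1,1]]);s=d.copy()
        for _ in range(30): s=d/(1+k*(s@s))
        r=rot(f['orientation'])@np.array([s[0],s[1],1]);p=np.array(f['position'])
        out.append(p+r*(z-p[2])/r[2])
    return np.array(out)
def w2px(f,P):
    K=np.array(f['intrinsics']);P=np.atleast_2d(P)
    c=(P-np.array(f['position']))@rot(f['orientation']);s=c[:,:2]/c[:,2:]
    s=s*(1+f['k1']*(s**2).sum(1,keepdims=True))
    return s*[K[0,0],K[1,1]]+K[:2,2]
def crop(f,fn,x0,y0,x1,y1,s):
    cv2.imwrite('pics/'+fn,cv2.resize(f['color'][y0:y1,x0:x1,::-1],None,fx=s,fy=s,interpolation=cv2.INTER_CUBIC))
E
python3 - <<'E'
from h import *
np.set_printoptions(precision=4,suppress=True)
import pickle
for n in('top','scene'):
    f=snap(n);pickle.dump(f,open(n+'0.pkl','wb'));crop(f,n+'0.png',0,0,560,420,1.42)
    print(n,f['intrinsics'],f['k1'],f['position'],f['orientation'])
print(observe())
E
```

```text
top [[397.8066   0.     280.4691]
 [  0.     397.8066 209.708 ]
 [  0.       0.       1.    ]] -0.11963028317155147 [ 0.3996 -0.0257  1.2705] [-3.0118 -0.0036 -1.5431]
scene [[388.983    0.     273.1288]
 [  0.     388.983  208.2582]
 [  0.       0.       1.    ]] 0.027552463878758784 [ 1.0875 -0.8134  1.0524] [-2.3474 -0.0018  0.5749]
{'clock': 0.1, 'qpos': array([ 1.2748,  0.5219, -0.0364,  1.5999,  0.0212,  1.0211, -0.1128]), 'qd': array([ 0.0013, -0.0022, -0.0001, -0.0002, -0.0009, -0.0005,  0.0003]), 'joint_efforts': array([  0.0026, -92.8497,   1.9839, -37.054 ,   0.0181,   0.0054,
        -0.    ]), 'position': array([ 0.1398, -0.6089,  0.2308]), 'tool_rot': array([-3.1406,  0.0001,  0.2258]), 'force': array([-0.2102, -0.3547,  0.0216]), 'moment': array([ 0.0008, -0.0147,  0.0185]), 'finger_force': 0.0, 'grip_width': 0.0856214476334736}
```

View pics/top0.png

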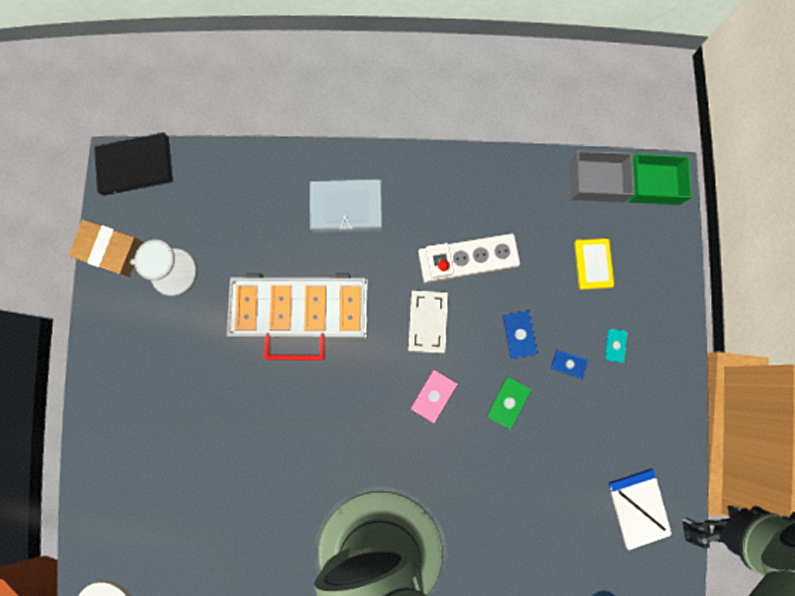

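View pics/scene0.png

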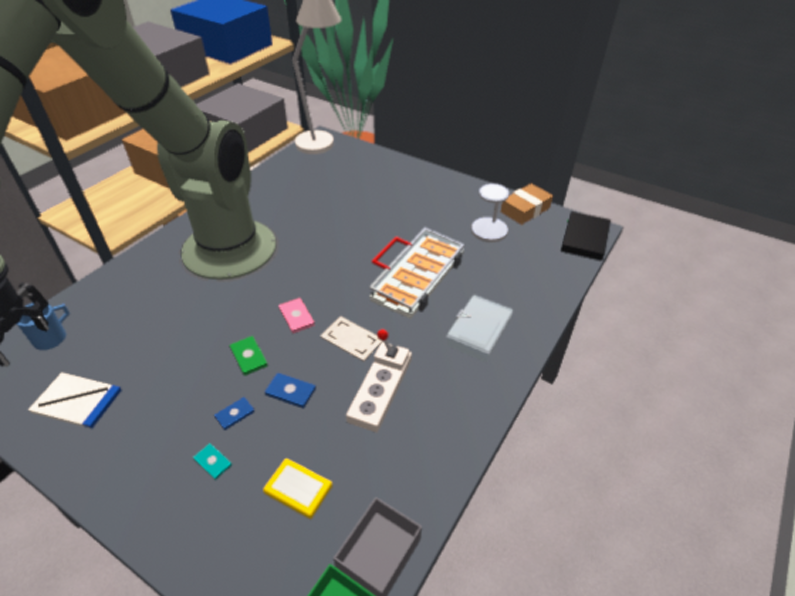

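The top picture shows:
- Mould with four orange sleds at about (297,307), red bar at (295,357).
- Board at (428,322) and toggle ball at (443,265).
- Weight candidates: large blue (520,334), small blue (569,364), pink (434,397), green (509,403), turquoise (616,346). I choose the large blue one at (520,334).

I'll check that choice in a close crop.

```bash
python3 - <<'E'
from h import *
import pickle
f=pickle.load(open('top0.pkl','rb'))
crop(f,'c1.png',280,155,420,260,5.7)
crop(f,'c2.png',150,180,270,260,6.6)
g=pickle.load(open('scene0.pkl','rb'))
E
```

```text
(no output)
```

View pics/c1.png

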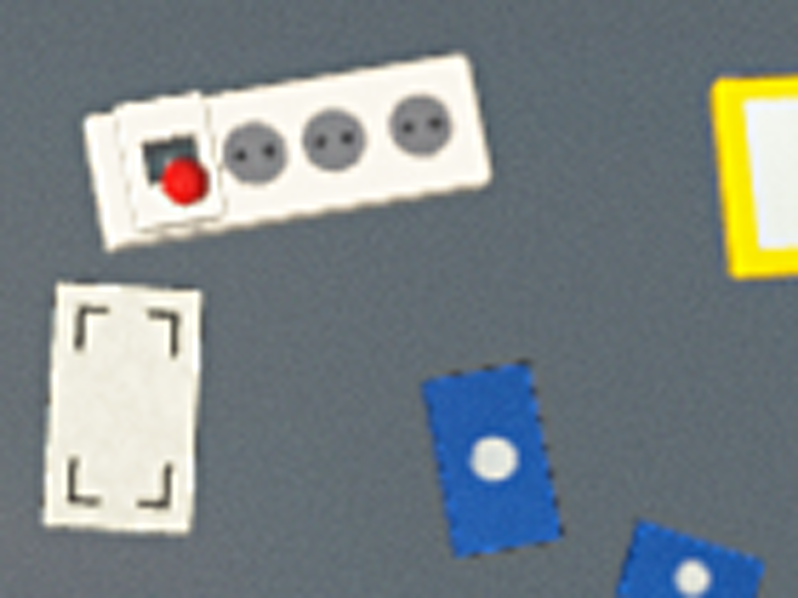

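View pics/c2.png

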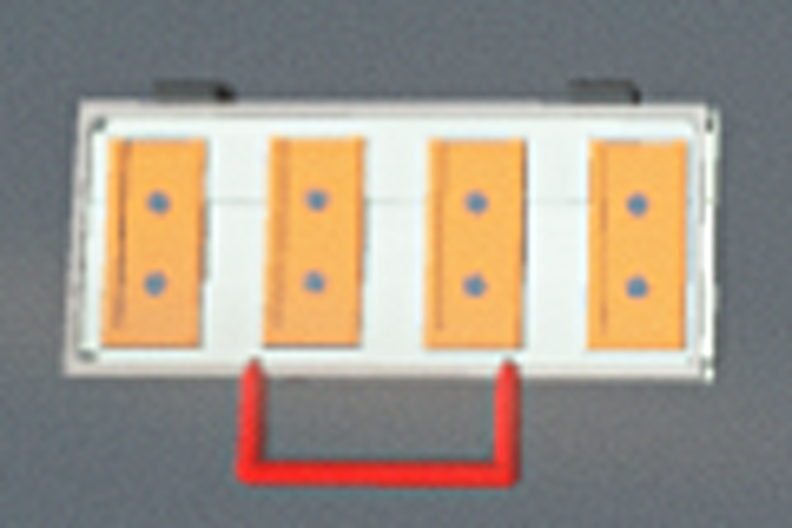

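The crop confirms the big blue plate at crop (493,459) against the smaller one at (690,578). All four cavities hold sleds. Next I turn these pixels into positions and check them against the given sizes.

```bash
python3 - <<'E'
from h import *
import pickle
np.set_printoptions(precision=4,suppress=True)
f=pickle.load(open('top0.pkl','rb'))
def m(name,c,z,x0,y0,s):
    p=(np.array(c)+.5)/s-.5+[x0,y0];w=px2w(f,p,z)
    d=np.linalg.norm(np.roll(w,-1,0)-w,axis=1)
    e=w[1:3].mean(0)-w[[0,3]].mean(0) if len(w)==4 else None
    g=w[2:].mean(0)-w[:2].mean(0) if len(w)==4 else None
    print(name,'c',w.mean(0),'sides',d, 'ang', None if e is None else (np.degrees(np.arctan2(e[1],e[0])),np.degrees(np.arctan2(g[1],g[0]))))
    return w
A=(280,155,5.7);B=(150,180,6.6)
m('board',[(57,284),(201,292),(190,534),(44,523)],.008,*A)
m('marks',[(77,308),(180,314),(171,508),(68,500)],.008,*A)
m('weight',[(424,380),(530,362),(562,537),(456,556)],.014,*A)
m('block',[(117,105),(207,95),(223,213),(133,231)],.055,*A)
m('strip',[(85,118),(465,55),(490,185),(107,250)],.030,*A)
m('ball',[(185,182)],.105,*A)
for i,c in enumerate([[(110,138),(208,138),(201,348),(101,347)],[(271,137),(366,138),(361,348),(263,347)],[(430,138),(526,138),(523,349),(425,348)],[(590,140),(687,140),(686,350),(588,350)]]): m('sled%d'%i,c,.028,*B)
m('mould/guard',[(80,102),(716,107),(712,378),(66,374)],.03,*B)
m('hinges',[(192,92),(604,92)],.037,*B)
print(m('bar',[(240,472),(518,474)],.037,*B))
E
```

```text
board c [ 0.5137 -0.0931  0.008 ] sides [0.0812 0.136  0.0814 0.1343] ang (np.float64(-92.1786578700875), np.float64(178.38073158412908))
marks c [ 0.514  -0.0936  0.008 ] sides [0.058  0.109  0.0575 0.1079] ang (np.float64(-92.3198885152625), np.float64(178.56381029131023))
weight c [ 0.4902 -0.3002  0.014 ] sides [0.0612 0.0993 0.0608 0.0995] ang (np.float64(-78.83394357160284), np.float64(-169.34605764926195))
block c [ 0.6453 -0.1134  0.055 ] sides [0.0498 0.0662 0.0502 0.0705] ang (np.float64(-79.35189168480619), np.float64(-171.6564576358854))
strip c [ 0.6577 -0.1811  0.03  ] sides [0.218  0.0755 0.2181 0.0756] ang (np.float64(-78.618246817039), np.float64(-169.39742238994205))
ball c [ 0.6241 -0.1178  0.105 ] sides [0.] ang None
sled0 c [0.5312 0.3141 0.028 ] sides [0.0481 0.1014 0.0486 0.1011] ang (np.float64(-88.60882247781365), np.float64(-178.67225950335057))
sled1 c [0.5336 0.2363 0.028 ] sides [0.0462 0.101  0.0471 0.1012] ang (np.float64(-88.93196614926445), np.float64(-178.68611902943323))
sled2 c [0.5355 0.1589 0.028 ] sides [0.0463 0.1013 0.0468 0.1009] ang (np.float64(-88.64811585537296), np.float64(-178.43787970412677))
sled3 c [0.5369 0.0815 0.028 ] sides [0.0465 0.1007 0.0465 0.1007] ang (np.float64(-88.36960139797138), np.float64(-178.2025831316591))
mould/guard c [0.5357 0.1994 0.03  ] sides [0.3083 0.1297 0.3092 0.1316] ang (np.float64(-88.75227172720797), np.float64(-179.03078591431526))
hinges c [0.6059 0.1989 0.037 ] sides [0.1985 0.1985] ang None
bar c [0.4244 0.1987 0.037 ] sides [0.1316 0.1316] ang None
[[0.4227 0.2644 0.037 ]
 [0.4261 0.1329 0.037 ]]
```

The measured sides match the given sizes to about 2 mm, so I'll go to the toggle. The tool's yaw of 12.9° nearly matches the strip's 11°. I'll close the fingers and stop about 50 mm behind the ball.

Request:
{"api": "move_arm", "payload": {"plan": [[[0.885,-0.618,0,0,0,0,-1],[0.885,-0.618,0,0,0,0,-1],[0.885,-0.618,0,0,0,0,-1],[0.885,-0.618,0,0,0,0,-1],[0.885,-0.618,0,0,0,0,-1],[0.885,-0.618,0,0,0,0,-1],[0.885,-0.618,0,0,0,0,-1],[0.885,-0.618,0,0,0,0,-1],[0.885,-0.618,0,0,0,0,-1],[0.885,-0.618,0,0,0,0,-1]]], "grip_force": 60}}

```text
clock: 1.1
position: [0.2852, -0.4482, 0.2311]
tool_rot: [-3.141, 0.0, 0.226]
force: [0.7, 0.0, 0.2]
grip_width: 0.0001
finger_force: 0.0
```

Request:
{"api": "move_arm", "payload": {"plan": [[[0.885,-0.618,0,0,0,0,-1],[0.885,-0.618,0,0,0,0,-1],[0.885,-0.618,0,0,0,0,-1],[0.885,-0.618,0,0,0,0,-1],[0.885,-0.618,0,0,0,0,-1],[0.885,-0.618,0,0,0,0,-1],[0.885,-0.618,0,0,0,0,-1],[0.885,-0.618,0,0,0,0,-1],[0.885,-0.618,0,0,0,0,-1],[0.885,-0.618,0,0,0,0,-1]]]}}

```text
clock: 2.1
position: [0.43, -0.2882, 0.2311]
tool_rot: [-3.141, 0.0, 0.226]
force: [0.8, -1.2, 0.2]
grip_width: -0.0003
finger_force: 0.0
```

Request:
{"api": "move_arm", "payload": {"plan": [[[0.885,-0.618,0,0,0,0,-1],[0.885,-0.618,0,0,0,0,-1],[0.885,-0.618,0,0,0,0,-1],[0.885,-0.618,0,0,0,0,-1],[0.885,-0.618,0,0,0,0,-1],[0.885,-0.618,0,0,0,0,-1],[0.885,-0.618,0,0,0,0,-1],[0.885,-0.618,0,0,0,0,-1],[0.885,-0.618,0,0,0,0,-1],[0,0,0,0,0,0,-1]]]}}

```text
clock: 3.1
position: [0.5613, -0.1422, 0.2309]
tool_rot: [-3.14, -0.0, 0.229]
force: [-0.9, -0.1, 0.4]
grip_width: -0.0003
finger_force: 0.0
```

Request:
{"api": "move_arm", "payload": {"plan": [[[0,-0.2,0.9,0,0,0,-1],[0,-0.2,0.9,0,0,0,-1],[0,-0.1,0.9,0,0,0,-1],[0,0,0.9,0,0,0,-1],[0,0,0.9,0,0,0,-1],[0,0,0.9,0,0,0,-1],[0,0,0.9,0,0,0,-1],[0,0,0.9,0,0,0,-1],[0,0,0,0,0,0,-1],[0,0,0,0,0,0,-1]]]}}

```text
clock: 4.1
position: [0.5575, -0.1354, 0.0875]
tool_rot: [-3.141, 0.0, 0.225]
force: [0.5, -0.2, 0.0]
grip_width: -0.0001
finger_force: 0.0
```

Request:
{"api": "move_arm", "payload": {"plan": [[[0.5,0,0,0,0,0,-1],[0.5,0,0,0,0,0,-1],[0.5,0,0,0,0,0,-1],[0.5,0,0,0,0,0,-1],[0.5,0,0,0,0,0,-1],[0.5,0,0,0,0,0,-1],[0.5,0,0,0,0,0,-1],[0.4,0,0,0,0,0,-1],[0,0,0,0,0,0,-1],[0,0,0,0,0,0,-1]]]}}

```text
clock: 5.1
position: [0.6337, -0.1176, 0.0871]
tool_rot: [-3.142, 0.0, 0.226]
force: [0.2, 0.2, -0.3]
grip_width: 0.0002
finger_force: 0.0
```

Request:
{"api": "move_arm", "payload": {"plan": [[[0.3,0,0,0,0,0,-1],[0.3,0,0,0,0,0,-1],[0.3,0,0,0,0,0,-1],[0.2,0,0,0,0,0,-1],[0,0,0,0,0,0,-1],[0,0,0,0,0,0,-1],[0,0,0,0,0,0,-1],[0,0,0,0,0,0,-1],[0,0,0,0,0,0,-1],[0,0,0,0,0,0,-1]]]}}

```text
clock: 6.1
position: [0.6513, -0.1138, 0.0867]
tool_rot: [-3.141, 0.009, 0.225]
force: [-28.4, -3.2, 16.3]
grip_width: 0.0001
finger_force: 16.1
```

```bash
python3 - <<'E'
from h import *
f=snap('scene');crop(f,'s1.png',230,190,330,265,7.5)
print(observe()['qpos'])
E
```

```text
[ 0.1932106   0.7511372  -0.17406732  1.58951596  0.16409072  0.82397136
 -1.39361412]
```

View pics/s1.png

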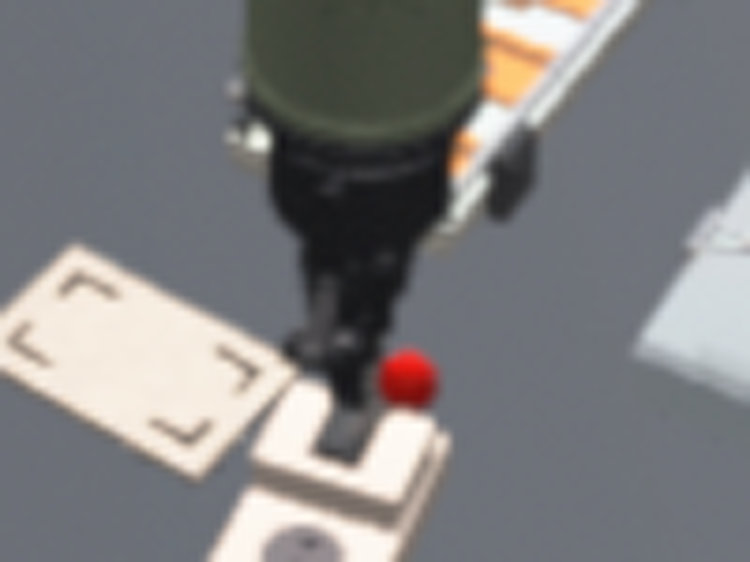

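The toggle stands right over, with its ball at crop (408,380), and the 28 N push back shows it is on its stop. Now I back off, rise and turn about 78° for the bar.

Request:
{"api": "move_arm", "payload": {"plan": [[[-0.5,0,0,0,0,0,-1],[-1,0,0,0,0,0,-1],[-1,0,-0.5,0,0,0,-1],[-1,0,-1,0,0,0,-1],[-1,0,-1,0,0,0,-1],[-1,0,-1,0,0,0,-1],[-1,0,-1,0,0,-1,-1],[0,0,-0.6,0,0,-1,-1],[0,0,-0.6,0,0,-1,-1],[0,0,0,0,0,-1,-1]]]}}

```text
clock: 7.15
position: [0.5296, -0.142, 0.2032]
tool_rot: [3.139, -0.002, 0.649]
force: [-0.0, -0.6, -1.0]
grip_width: 0.0001
finger_force: 0.0
```

Request:
{"api": "move_arm", "payload": {"plan": [[[0,0,0,0,0,-1,-0.1],[0,0,0,0,0,-1,-0.1],[0,0,0,0,0,-1,-0.1],[0,0,0,0,0,-1,-0.1],[0,0,0,0,0,-1,-0.1],[0,0,0,0,0,-1,-0.1],[0,0,0,0,0,-1,-0.1],[0,0,0,0,0,-1,-0.1],[0,0,0,0,0,-1,-0.1],[0,0,0,0,0,0,-0.1]]]}}

```text
clock: 8.15
position: [0.5289, -0.1419, 0.2014]
tool_rot: [3.141, -0.0, 1.589]
force: [0.1, -0.4, -0.4]
grip_width: 0.0385
finger_force: 0.0
```

```bash
cat >> h.py <<'E'
def to(x,y,z,yawdeg=None):
    o=observe();p=np.array(o['position']);T=rot(o['tool_rot'])
    d=T.T@(np.array([x,y,z])-p)/.02
    yaw=np.degrees(o['tool_rot'][2])
    print('t',round(o['clock'],1),'p',p.round(4),'rpy',np.degrees(o['tool_rot']).round(1),'shift shares',d.round(2),'turn z', None if yawdeg is None else round(-(yawdeg-yaw)/6,2),'q7',round(o['qpos'][6],2),'w',round(o['grip_width'],4))
E
python3 - <<'E'
from h import *
to(.4244,.1987,.12,91.4)
f=snap('top');import pickle;pickle.dump(f,open('top1.pkl','wb'))
hsv=cv2.cvtColor(f['color'],cv2.COLOR_RGB2HSV);m=((hsv[...,0]<6)|(hsv[...,0]>174))&(hsv[...,1]>180)&(hsv[...,2]>120)
m[:,:290]=0;m[:, 340:]=0;ys,xs=np.nonzero(m);print(xs.mean(),ys.mean(),len(xs))
print(px2w(f,[xs.mean(),ys.mean()],.105))
E
```

```text
t 8.2 p [ 0.5289 -0.1419  0.2014] rpy [180.  -0.  91.] shift shares [17.12 -4.92  4.07] turn z -0.06 q7 -0.1 w 0.0385
308.390243902439 169.9512195121951 41
[[ 0.67435386 -0.10602389  0.105     ]]
```

Request:
{"api": "move_arm", "payload": {"plan": [[[0.95,-0.27,0,0,0,0,-0.1],[0.95,-0.27,0,0,0,0,-0.1],[0.95,-0.27,0,0,0,0,-0.1],[0.95,-0.27,0,0,0,0,-0.1],[0.95,-0.27,0,0,0,0,-0.1],[0.95,-0.27,0,0,0,0,-0.1],[0.95,-0.27,0,0,0,0,-0.1],[0.95,-0.27,0,0,0,0,-0.1],[0.95,-0.27,0,0,0,0,-0.1],[0.95,-0.27,0,0,0,-0.06,-0.1]]]}}

```text
clock: 9.2
position: [0.4714, 0.0481, 0.2015]
tool_rot: [3.141, -0.0, 1.59]
force: [0.3, -0.1, 0.2]
grip_width: 0.0384
finger_force: 0.0
```

Request:
{"api": "move_arm", "payload": {"plan": [[[0.95,-0.27,0.5,0,0,0,-0.1],[0.95,-0.27,0.5,0,0,0,-0.1],[0.95,-0.27,0.5,0,0,0,-0.1],[0.95,-0.27,0.5,0,0,0,-0.1],[0.95,-0.27,0.5,0,0,0,-0.1],[0.95,-0.27,0.5,0,0,0,-0.1],[0.95,-0.27,0.5,0,0,0,-0.1],[0.95,-0.27,0.5,0,0,0,-0.1],[0,0,0,0,0,0,-0.1],[0,0,0,0,0,0,-0.1]]]}}

```text
clock: 10.2
position: [0.4248, 0.1984, 0.1213]
tool_rot: [-3.142, 0.0, 1.592]
force: [0.2, -0.9, 0.0]
grip_width: 0.0385
finger_force: 0.0
```

```bash
python3 - <<'E'
from h import *
import pickle
to(.4244,.1987,.022,91.4)
f=pickle.load(open('top0.pkl','rb'))
hsv=cv2.cvtColor(f['color'],cv2.COLOR_RGB2HSV);m=((hsv[...,0]<6)|(hsv[...,0]>174))&(hsv[...,1]>180)&(hsv[...,2]>120)
m[:,:290]=0;m[:, 340:]=0;ys,xs=np.nonzero(m);print(xs.mean(),ys.mean(),len(xs), px2w(f,[xs.mean(),ys.mean()],.105))
f=snap('top');crop(f,'b.png',150,180,270,270,6.5)
E
```

```text
t 10.2 p [0.4248 0.1984 0.1213] rpy [-180.     0.    91.2] shift shares [ 0.02 -0.02  4.97] turn z -0.03 q7 -0.95 w 0.0385
311.9767441860465 186.41860465116278 43 [[ 0.62441255 -0.11759828  0.105     ]]
```

View pics/b.png

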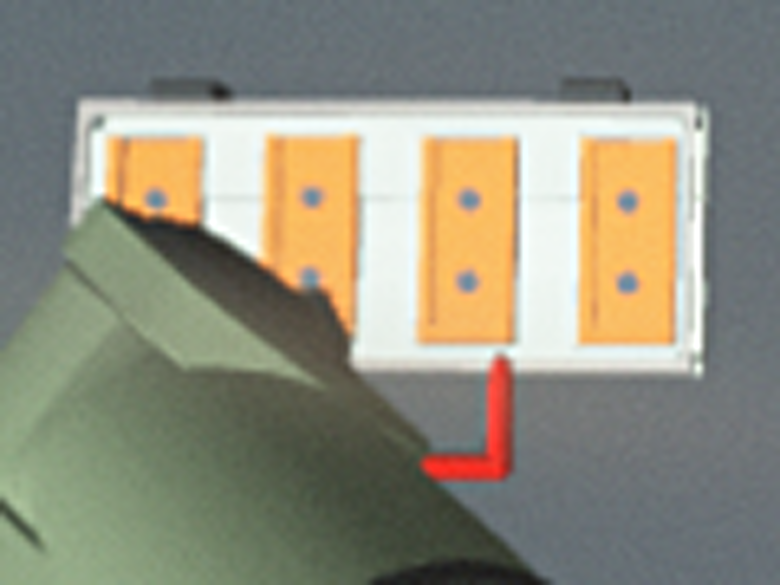

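The bar is centred under the gripper in line with the arm. I descend and grip it, and cross-check the toggle angle in both cameras before I swing the guard.

Request:
{"api": "move_arm", "payload": {"plan": [[[0,0,0.8,0,0,0,-0.1],[0,0,0.8,0,0,0,-0.1],[0,0,0.8,0,0,0,-0.1],[0,0,0.8,0,0,0,-0.1],[0,0,0.8,0,0,0,-0.1],[0,0,0.8,0,0,0,-0.1],[0,0,0.25,0,0,0,-0.1],[0,0,0,0,0,0,-0.7],[0,0,0,0,0,0,-1],[0,0,0,0,0,0,-1]]], "grip_force": 60}}

```text
clock: 11.25
position: [0.4241, 0.1979, 0.0208]
tool_rot: [-3.141, 0.0, 1.593]
force: [-5.7, 0.1, -3.0]
grip_width: 0.01
finger_force: 58.3
```

```bash
python3 - <<'E'
from h import *
import pickle
from scipy.optimize import least_squares
def blob(f,x0,x1,y0,y1):
    hsv=cv2.cvtColor(f['color'],cv2.COLOR_RGB2HSV);m=((hsv[...,0]<6)|(hsv[...,0]>174))&(hsv[...,1]>150)&(hsv[...,2]>80)
    k=np.zeros_like(m);k[y0:y1,x0:x1]=1;ys,xs=np.nonzero(m&k);return np.array([xs.mean(),ys.mean()]),len(xs)
t0=pickle.load(open('top0.pkl','rb'));s0=pickle.load(open('scene0.pkl','rb'));t1=pickle.load(open('top1.pkl','rb'));s1=snap('scene')
P=[]
for t,s in((t0,s0),(t1,s1)):
    a,n=blob(t,290,340,150,220);b,k=blob(s,260,300,225,255)
    r=least_squares(lambda p:np.r_[w2px(t,p)[0]-a,w2px(s,p)[0]-b],[.65,-.11,.1]);P.append(r.x);print(a,n,b,k,r.x.round(4),r.fun.round(2))
d=P[1]-P[0];print(2*np.arcsin(np.linalg.norm(d)/.12))
to(.4244,.1987,.022,91.4)
R_=.181;th=np.linspace(0,1.65,31)
E
```

```text
[311.80851064 186.36170213] 47 [269.12820513 235.12820513] 39 [ 0.6236 -0.1171  0.1084] [ 0.09  0.11  0.15 -0.02]
[308.31111111 169.84444444] 45 [284.         240.24390244] 41 [ 0.6741 -0.1063  0.1048] [ 0.17  0.22  0.29 -0.05]
0.8921113188424235
t 11.3 p [0.4241 0.198  0.0208] rpy [-180.     0.    91.3] shift shares [ 0.04  0.01 -0.06] turn z -0.02 q7 -1.11 w 0.0103
```

Both cameras agree that the toggle swung from a lean of -0.36 to +0.5 rad, so it is at its off stop. Now I swing the bar along its arc of 181 mm radius.

Request:
{"api": "move_arm", "payload": {"plan": [[[0,0.014,-0.498,0,0,0,-1],[0,0.041,-0.496,0,0,0,-1],[0,0.069,-0.493,0,0,0,-1],[0,0.095,-0.488,0,0,0,-1],[0,0.122,-0.482,0,0,0,-1],[0,0.148,-0.475,0,0,0,-1],[0,0.174,-0.467,0,0,0,-1],[0,0.199,-0.455,0,0,0,-1],[0,0.224,-0.444,0,0,0,-1],[0,0.249,-0.432,0,0,0,-1]]]}}

```text
clock: 12.3
position: [0.4587, 0.199, 0.1173]
tool_rot: [3.13, -0.005, 1.59]
force: [62.5, 3.3, -52.1]
grip_width: 0.0103
finger_force: 57.8
```

```bash
python3 - <<'E'
from h import *
o=observe();print(o['force'],o['moment'],o['joint_efforts'],o['qd'],o['position'],o['tool_rot'])
f=snap('scene');crop(f,'g1.png',220,120,380,240,5)
E
```

```text
[ 62.51644297   3.34835515 -52.09543568] [ 5.76081659e-01 -1.19374613e+01 -2.85167151e-03] [-11.9526118  -91.74832106 -22.73413002  -2.70537145  -8.62911344
  10.44439137  -0.64214554] [ 0.1134649  -0.07141797 -0.08280234 -0.17879772 -0.12018522  0.22278203
  0.18124637] [0.4586567  0.1989707  0.11732455] [ 3.12982903 -0.00459617  1.59024823]
```

View pics/g1.png

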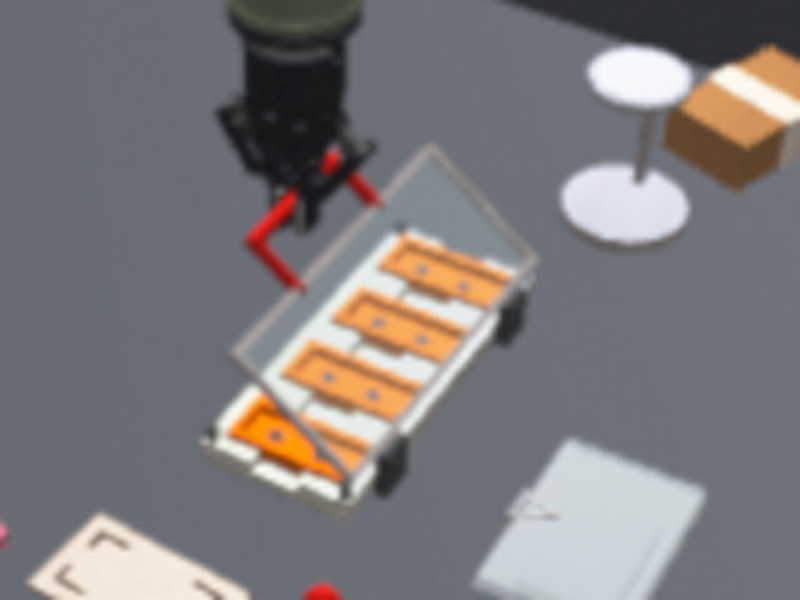

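The bar is held at crop (330,160) and the guard is about 30° up, with nothing jammed. The radial load is high, so I pause one call with a 6 mm shift towards the hinge and see whether it eases.

Request:
{"api": "move_arm", "payload": {"plan": [[[0,0.15,0,0,0,0,-1],[0,0.15,0,0,0,0,-1],[0,0,0,0,0,0,-1],[0,0,0,0,0,0,-1],[0,0,0,0,0,0,-1],[0,0,0,0,0,0,-1],[0,0,0,0,0,0,-1],[0,0,0,0,0,0,-1],[0,0,0,0,0,0,-1],[0,0,0,0,0,0,-1]]]}}

```text
clock: 13.35
position: [0.458, 0.1988, 0.1157]
tool_rot: [3.14, -0.0, 1.593]
force: [6.4, -0.4, -4.1]
grip_width: 0.0105
finger_force: 61.3
```

The load has eased. The offset fits a bar about 10 mm above the hinge plane, so the true phase is now about 0.62 rad. I work out the remaining arc.

```bash
python3 - <<'E'
import numpy as np
p=np.linspace(.622,1.722,21);dy=9.05*-np.diff(np.cos(p));dz=-9.05*np.diff(np.sin(p))
for a,b in zip(dy,dz):print(round(a,2),round(b,2),end=' | ')
E
```

```text
0.3 -0.4 | 0.32 -0.38 | 0.34 -0.36 | 0.36 -0.34 | 0.38 -0.32 | 0.4 -0.3 | 0.41 -0.28 | 0.43 -0.25 | 0.44 -0.23 | 0.45 -0.21 | 0.46 -0.18 | 0.47 -0.15 | 0.48 -0.13 | 0.49 -0.1 | 0.49 -0.08 | 0.5 -0.05 | 0.5 -0.02 | 0.5 0.01 | 0.5 0.03 | 0.49 0.06 |
```

Request:
{"api": "move_arm", "payload": {"plan": [[[0,0.3,-0.4,0,0,0,-1],[0,0.32,-0.38,0,0,0,-1],[0,0.34,-0.36,0,0,0,-1],[0,0.36,-0.34,0,0,0,-1],[0,0.38,-0.32,0,0,0,-1],[0,0.4,-0.3,0,0,0,-1],[0,0.41,-0.28,0,0,0,-1],[0,0.43,-0.25,0,0,0,-1],[0,0,0,0,0,0,-1],[0,0,0,0,0,0,-1]]]}}

```text
clock: 14.35
position: [0.5166, 0.2003, 0.1689]
tool_rot: [3.141, 0.0, 1.593]
force: [-4.6, -3.4, 13.0]
grip_width: 0.01
finger_force: 62.4
```

Request:
{"api": "move_arm", "payload": {"plan": [[[0,0.44,-0.23,0,0,0,-1],[0,0.45,-0.21,0,0,0,-1],[0,0.46,-0.18,0,0,0,-1],[0,0.47,-0.15,0,0,0,-1],[0,0.48,-0.13,0,0,0,-1],[0,0.49,-0.1,0,0,0,-1],[0,0.49,-0.08,0,0,0,-1],[0,0.5,-0.05,0,0,0,-1],[0,0,0,0,0,0,-1],[0,0,0,0,0,0,-1]]]}}

```text
clock: 15.35
position: [0.5927, 0.2024, 0.1911]
tool_rot: [3.14, -0.001, 1.593]
force: [0.5, -0.1, 7.6]
grip_width: 0.0101
finger_force: 62.7
```

Request:
{"api": "move_arm", "payload": {"plan": [[[0,0.5,-0.02,0,0,0,-1],[0,0.5,0.01,0,0,0,-1],[0,0.5,0.03,0,0,0,-1],[0,0.49,0.06,0,0,0,-1],[0,0.3,0.05,0,0,0,-1],[0,0,0,0,0,0,-1],[0,0,0,0,0,0,-1],[0,0,0,0,0,0,-1],[0,0,0,0,0,0,-0.5],[0,0,0,0,0,0,-0.3]]]}}

```text
clock: 16.35
position: [0.6375, 0.2023, 0.1872]
tool_rot: [-3.141, 0.001, 1.593]
force: [-0.2, 0.4, 1.2]
grip_width: 0.0297
finger_force: 0.0
```

```bash
python3 - <<'E'
from h import *
to(.5375,.0815,.15,1.4)
f=snap('scene');crop(f,'g2.png',220,90,400,225,4.4)
E
```

```text
t 16.4 p [0.6375 0.2023 0.1872] rpy [-1.80e+02  1.00e-01  9.13e+01] shift shares [-5.93 -5.13  1.87] turn z 14.98 q7 -0.68 w 0.0297
```

View pics/g2.png

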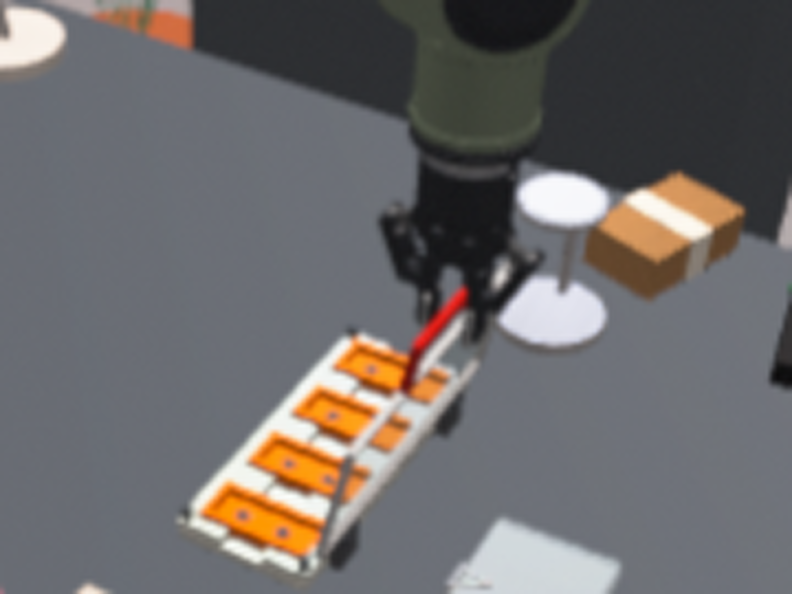

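The guard stands just past upright, with its red bar at crop (435,330), and the fingers are off it. I rise, move over the nearest sled and turn to yaw 1.4°.

Request:
{"api": "move_arm", "payload": {"plan": [[[0,0,-0.8,0,0,0,-0.3],[0,0,-1,0,0,0,-0.3],[0,0,-1,0,0,0,-0.3],[0,0,-1,0,0,0,-0.3],[-0.9,-0.75,-0.2,0,0,0,0.4],[-1,-0.85,0,0,0,0,0.4],[-1,-0.85,0,0,0,0,0.4],[-1,-0.85,0,0,0,0,0.4],[-1,-0.85,0,0,0,0,0.4],[-1,-0.85,0,0,0,0,0.4]]]}}

```text
clock: 17.4
position: [0.5396, 0.082, 0.2686]
tool_rot: [3.141, 0.0, 1.593]
force: [-0.0, 0.4, -0.1]
grip_width: 0.0597
finger_force: 0.0
```

Request:
{"api": "move_arm", "payload": {"plan": [[[0,0,0,0,0,1,0.4],[0,0,0,0,0,1,0.4],[0,0,0,0,0,1,0.4],[0,0,0,0,0,1,0.4],[0,0,0,0,0,1,0.4],[0,0,0,0,0,1,0.4],[0,0,0,0,0,1,0.4],[0,0,0,0,0,1,0.4],[0,0,0,0,0,1,0.4],[0,0,0,0,0,1,0.4]]]}}

```text
clock: 18.4
position: [0.5404, 0.0829, 0.2687]
tool_rot: [3.141, -0.001, 0.542]
force: [-0.1, 0.1, -0.2]
grip_width: 0.0596
finger_force: 0.0
```

Request:
{"api": "move_arm", "payload": {"plan": [[[0,0,0,0,0,1,0.4],[0,0,0,0,0,1,0.4],[0,0,0,0,0,1,0.4],[0,0,0,0,0,1,0.4],[0,0,0,0,0,1,0.4],[0,0,1,0,0,0,0.4],[0,0,1,0,0,0,0.4],[0,0,1,0,0,0,0.4],[0,0,1,0,0,0,0.4],[0,0,0,0,0,0,0.4]]]}}

```text
clock: 19.4
position: [0.5394, 0.0827, 0.1865]
tool_rot: [3.141, 0.003, 0.023]
force: [0.7, 0.2, 1.4]
grip_width: 0.0599
finger_force: 0.0
```

```bash
python3 - <<'E'
from h import *
import pickle
to(.537,.0815,.014,1.4)
# re-measure the sleds with the guard open
f=snap('top')
hsv=cv2.cvtColor(f['color'],cv2.COLOR_RGB2HSV);m=((hsv[...,0]>8)&(hsv[...,0]<22)&(hsv[...,1]>120)&(hsv[...,2]>120)).astype('uint8')
m[:,:155]=0;m[:,265:]=0;m[:185]=0;m[250:]=0
n,l,s,c=cv2.connectedComponentsWithStats(m)
for i in range(1,n):
    if s[i,4]>100:
        w=px2w(f,np.argwhere(l==i)[:,::-1],.024);print(s[i],w.mean(0).round(4))
E
```

```text
t 19.4 p [0.5394 0.0827 0.1865] rpy [180.    0.2   1.3] shift shares [-0.1   0.05  8.63] turn z -0.02 q7 -1.96 w 0.0599
[165 201  16  32 448] [0.531  0.3155 0.024 ]
[190 201  15  31 310] [0.5243 0.2422 0.024 ]
```

Request:
{"api": "move_arm", "payload": {"plan": [[[-0.1,0.05,0.9,0,0,0,0.4],[0,0,1,0,0,0,0.4],[0,0,1,0,0,0,0.4],[0,0,1,0,0,0,0.4],[0,0,1,0,0,0,0.4],[0,0,1,0,0,0,0.4],[0,0,1,0,0,0,0.4],[0,0,1,0,0,0,0.4],[0,0,0.7,0,0,0,0.4],[0,0,0,0,0,0,0.4]]]}}

```text
clock: 20.45
position: [0.5382, 0.0818, 0.0151]
tool_rot: [3.141, 0.001, 0.023]
force: [1.0, 0.0, 0.2]
grip_width: 0.0599
finger_force: 0.0
```

Request:
{"api": "move_arm", "payload": {"plan": [[[0,0,0,0,0,0,-0.3],[0,0,0,0,0,0,-0.3],[0,0,0,0,0,0,-0.3],[0,0,0,0,0,0,-0.3],[0,0,0,0,0,0,-0.3],[0,0,0,0,0,0,-0.3],[0,0,0,0,0,0,-0.3],[0,0,0,0,0,0,-0.3],[0,0,0,0,0,0,-0.3],[0,0,0,0,0,0,-0.3]]], "grip_force": 40}}

```text
clock: 21.45
position: [0.5391, 0.0819, 0.0167]
tool_rot: [-3.141, -0.002, 0.023]
force: [-1.0, -0.4, 9.2]
grip_width: 0.0452
finger_force: 42.0
```

The grip shows 45 mm, so the sled is held with the tips just at the cavity floor. I lift it and carry it to the board.

Request:
{"api": "move_arm", "payload": {"plan": [[[0,0,-0.3,0,0,0,-0.3],[0,0,-0.7,0,0,0,-0.3],[0,0,-1,0,0,0,-0.3],[0,0,-1,0,0,0,-0.3],[0,0,-1,0,0,0,-0.3],[0,0,-1,0,0,0,-0.3],[0,0.5,0,0,0,0.53,-0.3],[-0.15,1,0,0,0,0,-0.3],[-0.15,1,0,0,0,0,-0.3],[-0.15,1,0,0,0,0,-0.3]]]}}

```text
clock: 22.45
position: [0.5273, 0.0109, 0.116]
tool_rot: [3.141, -0.0, -0.034]
force: [0.4, 0.3, -0.6]
grip_width: 0.0449
finger_force: 40.9
```

Request:
{"api": "move_arm", "payload": {"plan": [[[-0.15,1,0,0,0,0,-0.3],[-0.15,1,0,0,0,0,-0.3],[-0.15,1,0,0,0,0,-0.3],[-0.15,1,0,0,0,0,-0.3],[-0.15,1,0,0,0,0,-0.3],[0,0,0,0,0,0,-0.3],[0,0,0,0,0,0,-0.3],[0,0,0,0,0,0,-0.3],[0,0,0,0,0,0,-0.3],[0,0,0,0,0,0,-0.3]]]}}

```text
clock: 23.45
position: [0.5094, -0.0868, 0.1155]
tool_rot: [-3.141, -0.0, -0.032]
force: [0.4, 0.0, -1.2]
grip_width: 0.0448
finger_force: 41.0
```

```bash
python3 - <<'E'
from h import *
to(.515,-.0933,.0145,-1.8)
E
```

```text
t 23.4 p [ 0.5094 -0.0868  0.1155] rpy [-180.    -0.    -1.8] shift shares [0.29 0.31 5.05] turn z -0.01 q7 -1.73 w 0.0448
```

Request:
{"api": "move_arm", "payload": {"plan": [[[0.29,0.31,0.8,0,0,0,-0.3],[0,0,1,0,0,0,-0.3],[0,0,1,0,0,0,-0.3],[0,0,1,0,0,0,-0.3],[0,0,0.7,0,0,0,-0.3],[0,0,0.3,0,0,0,-0.3],[0,0,0.15,0,0,0,-0.3],[0,0,0.12,0,0,0,-0.3],[0,0,0,0,0,0,-0.3],[0,0,0,0,0,0,-0.3]]]}}

```text
clock: 24.45
position: [0.5152, -0.0938, 0.0146]
tool_rot: [3.142, -0.001, -0.033]
force: [0.1, -0.3, -0.3]
grip_width: 0.0449
finger_force: 41.0
```

Request:
{"api": "move_arm", "payload": {"plan": [[[0,0,0,0,0,0,0.4],[0,0,0,0,0,0,0.4],[0,0,0,0,0,0,0.4],[0,0,-0.4,0,0,0,0.4],[0,0,-1,0,0,0,0.4],[0,0,-1,0,0,0,0.4],[0,0,-1,0,0,0,0.4],[0,0,-1,0,0,0,0.4],[0,0,-0.6,0,0,0,0.4],[0,0,0,0,0,0,0.4]]]}}

```text
clock: 25.45
position: [0.5156, -0.0939, 0.1157]
tool_rot: [3.141, -0.003, -0.033]
force: [0.6, 0.0, 0.3]
grip_width: 0.0598
finger_force: 0.0
```

Request:
{"api": "move_arm", "payload": {"plan": [[[0,-0.5,0,0,0,-0.53,0.4],[0.1,-1,0,0,0,0,0.4],[0.1,-1,0,0,0,0,0.4],[0.1,-1,0,0,0,0,0.4],[0.1,-1,0,0,0,0,0.4],[0.1,-1,0,0,0,0,0.4],[0.1,-1,0,0,0,0,0.4],[0.1,-1,0,0,0,0,0.4],[0.1,-1,0,0,0,0,0.4],[0.1,-1,0,0,0,0,0.4]]]}}

```text
clock: 26.45
position: [0.5283, 0.0982, 0.113]
tool_rot: [3.142, 0.002, 0.026]
force: [0.5, -0.1, -0.4]
grip_width: 0.0598
finger_force: 0.0
```

```bash
python3 - <<'E'
from h import *
to(.5355,.159,.12,1.4)
f=snap('top');crop(f,'p1.png',150,170,360,260,3.8)
g=snap('scene');crop(g,'p1s.png',210,200,310,275,7)
def fit(f,x0,x1,y0,y1,z):
    hsv=cv2.cvtColor(f['color'],cv2.COLOR_RGB2HSV);m=((hsv[...,0]>8)&(hsv[...,0]<22)&(hsv[...,1]>120)&(hsv[...,2]>100)).astype('uint8')
    k=np.zeros_like(m);k[y0:y1,x0:x1]=1;m=m*k
    n,l,s,c=cv2.connectedComponentsWithStats(m);i=1+s[1:,4].argmax()
    w=px2w(f,np.argwhere(l==i)[:,::-1],z)[:,:2]
    r=cv2.minAreaRect((w*1000).astype('float32'));print(s[i],w.mean(0).round(4),r)
fit(f,280,330,195,260,.018)
E
```

```text
t 26.4 p [0.5283 0.0982 0.113 ] rpy [1.8e+02 1.0e-01 1.5e+00] shift shares [ 0.44 -3.03 -0.35] turn z 0.02 q7 -2.03 w 0.0598
[294 210  17  33 453] [ 0.5131 -0.0944] ((513.2949829101562, -94.93623352050781), (47.54433059692383, 104.07542419433594), 88.34107971191406)
```

View pics/p1.png

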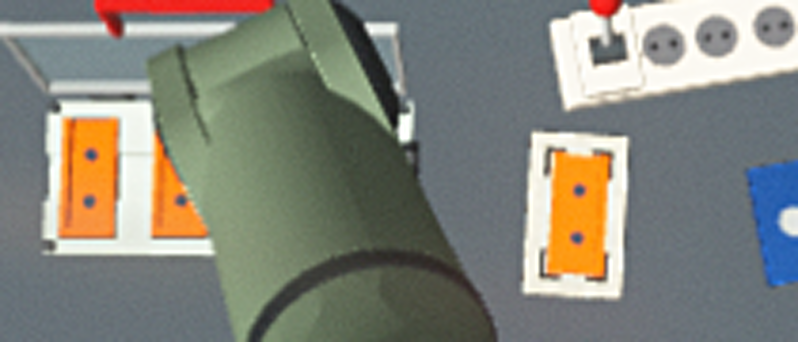

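The first sled lies inside the marks at crop (578,215), measured at (0.513, -0.095) and -1.7°, which agrees with the board. Next is the second sled.

Request:
{"api": "move_arm", "payload": {"plan": [[[0.2,-1,0,0,0,0,0.4],[0.2,-1,0,0,0,0,0.4],[0,-1.0,0,0,0,0,0.4],[0,-0.04,0.8,0,0,0,0.4],[0,0,1,0,0,0,0.4],[0,0,1,0,0,0,0.4],[0,0,1,0,0,0,0.4],[0,0,0.6,0,0,0,0.4],[0,0,0.3,0,0,0,0.4],[0,0,0,0,0,0,0.4]]]}}

```text
clock: 27.55
position: [0.5353, 0.1575, 0.0195]
tool_rot: [3.141, 0.001, 0.023]
force: [-0.5, 0.2, -0.3]
grip_width: 0.0595
finger_force: 0.0
```

Request:
{"api": "move_arm", "payload": {"plan": [[[0,0,0,0,0,0,-0.3],[0,0,0,0,0,0,-0.3],[0,0,0,0,0,0,-0.3],[0,0,0,0,0,0,-0.3],[0,0,0,0,0,0,-0.3],[0,0,0,0,0,0,-0.3],[0,0,0,0,0,0,-0.3],[0,0,0,0,0,0,-0.3],[0,0,0,0,0,0,-0.3],[0,0,0,0,0,0,-0.3]]]}}

```text
clock: 28.55
position: [0.5362, 0.159, 0.0212]
tool_rot: [-3.14, -0.002, 0.024]
force: [-1.9, 6.6, 2.0]
grip_width: 0.0447
finger_force: 40.6
```

Request:
{"api": "move_arm", "payload": {"plan": [[[0,0,-0.4,0,0,0,-0.3],[0,0,-0.7,0,0,0,-0.3],[0,0,-1,0,0,0,-0.3],[0,0,-1,0,0,0,-0.3],[0,0,-1,0,0,0,-0.3],[0,0,-1,0,0,0.53,-0.3],[-0.05,0.65,0,0,0,0,-0.3],[-0.05,1,0,0,0,0,-0.3],[-0.05,1,0,0,0,0,-0.3],[-0.05,1,0,0,0,0,-0.3]]]}}

```text
clock: 29.55
position: [0.5291, 0.0832, 0.1225]
tool_rot: [3.141, -0.0, -0.032]
force: [-0.6, 0.1, -1.0]
grip_width: 0.0444
finger_force: 41.9
```

Request:
{"api": "move_arm", "payload": {"plan": [[[-0.05,1,0,0,0,0,-0.3],[-0.05,1,0,0,0,0,-0.3],[-0.05,1,0,0,0,0,-0.3],[-0.05,1,0,0,0,0,-0.3],[-0.05,1,0,0,0,0,-0.3],[-0.05,1,0,0,0,0,-0.3],[-0.05,1,0,0,0,0,-0.3],[-0.05,1,0,0,0,0,-0.3],[-0.05,1,0,0,0,0,-0.3],[0,0,0,0,0,0,-0.3]]]}}

```text
clock: 30.55
position: [0.5137, -0.0983, 0.1223]
tool_rot: [3.14, 0.0, -0.036]
force: [0.5, -0.3, -0.2]
grip_width: 0.0444
finger_force: 41.9
```

```bash
python3 - <<'E'
from h import *
to(.514,-.0935,.034,-1.8)
E
```

```text
t 30.6 p [ 0.5137 -0.0983  0.1223] rpy [179.9   0.   -2.1] shift shares [ 0.01 -0.25  4.42] turn z -0.04 q7 -1.71 w 0.0444
```

Request:
{"api": "move_arm", "payload": {"plan": [[[0.02,-0.25,0.8,0,0,-0.03,-0.3],[0,0,1,0,0,0,-0.3],[0,0,1,0,0,0,-0.3],[0,0,0.8,0,0,0,-0.3],[0,0,0.4,0,0,0,-0.3],[0,0,0.2,0,0,0,-0.3],[0,0,0.2,0,0,0,-0.3],[0,0,0,0,0,0,-0.3],[0,0,0,0,0,0,-0.3],[0,0,0,0,0,0,-0.3]]]}}

```text
clock: 31.55
position: [0.5153, -0.0899, 0.0346]
tool_rot: [3.142, -0.001, -0.03]
force: [0.3, -0.8, -0.9]
grip_width: 0.0445
finger_force: 41.9
```

Request:
{"api": "move_arm", "payload": {"plan": [[[-0.06,0.18,0,0,0,0,-0.3],[0,0,0,0,0,0,-0.3],[0,0,0.03,0,0,0,-0.3],[0,0,0,0,0,0,-0.3],[0,0,0,0,0,0,-0.3],[0,0,0,0,0,0,-0.3],[0,0,0,0,0,0,-0.3],[0,0,0,0,0,0,-0.3],[0,0,0,0,0,0,-0.3],[0,0,0,0,0,0,-0.3]]]}}

```text
clock: 32.55
position: [0.5137, -0.0934, 0.0335]
tool_rot: [-3.142, 0.0, -0.03]
force: [0.3, 0.4, -1.1]
grip_width: 0.0443
finger_force: 41.9
```

Request:
{"api": "move_arm", "payload": {"plan": [[[0,0,0,0,0,0,0.4],[0,0,0,0,0,0,0.4],[0,0,0,0,0,0,0.4],[0,0,-0.4,0,0,0,0.4],[0,0,-1,0,0,0,0.4],[0,0,-1,0,0,0,0.4],[0,0,-1,0,0,0,0.4],[0,0,-1,0,0,0,0.4],[0,0,-0.2,0,0,0,0.4],[0,0,0,0,0,0,0.4]]]}}

```text
clock: 33.55
position: [0.514, -0.0936, 0.1263]
tool_rot: [3.141, -0.001, -0.03]
force: [-0.8, 1.0, -0.7]
grip_width: 0.0594
finger_force: 0.0
```

Request:
{"api": "move_arm", "payload": {"plan": [[[0,-1,0,0,0,-0.53,0.4],[0,-1,0,0,0,0,0.4],[0,-1,0,0,0,0,0.4],[0,-1,0,0,0,0,0.4],[0,-1,0,0,0,0,0.4],[0,-1,0,0,0,0,0.4],[0,-1,0,0,0,0,0.4],[0,-1,0,0,0,0,0.4],[0,-1,0,0,0,0,0.4],[0,-1,0,0,0,0,0.4]]]}}

```text
clock: 34.55
position: [0.5089, 0.108, 0.1246]
tool_rot: [3.142, 0.001, 0.028]
force: [0.1, 0.6, 0.0]
grip_width: 0.0599
finger_force: 0.0
```

```bash
cat >> h.py <<'E'
def fit(f,x0,x1,y0,y1,z):
    hsv=cv2.cvtColor(f['color'],cv2.COLOR_RGB2HSV);m=((hsv[...,0]>8)&(hsv[...,0]<22)&(hsv[...,1]>120)&(hsv[...,2]>100)).astype('uint8')
    k=np.zeros_like(m);k[y0:y1,x0:x1]=1;m=m*k
    n,l,s,c=cv2.connectedComponentsWithStats(m);i=1+s[1:,4].argmax()
    w=px2w(f,np.argwhere(l==i)[:,::-1],z)[:,:2]
    r=cv2.minAreaRect((w*1000).astype('float32'));print(s[i],w.mean(0).round(4),np.array([*r[0],*r[1],r[2]]).round(1))
E
python3 - <<'E'
from h import *
to(.534,.2363,.12,1.4)
f=snap('top');fit(f,280,330,195,260,.034)
E
```

```text
t 34.5 p [0.5089 0.108  0.1246] rpy [1.8e+02 1.0e-01 1.6e+00] shift shares [ 1.43 -6.38  0.23] turn z 0.03 q7 -2.06 w 0.0599
[294 209  17  34 470] [ 0.5134 -0.0941] [513.4 -94.1  47.3 101.9  88.1]
```

The second sled is at (0.5134, -0.0941), flush with the first. Next is the third.

Request:
{"api": "move_arm", "payload": {"plan": [[[0.3,-1,0,0,0,0,0.4],[0.3,-1,0,0,0,0,0.4],[0.3,-1,0,0,0,0,0.4],[0.3,-1,0,0,0,0,0.4],[0.23,-1,0,0,0,0,0.4],[0,-1,0,0,0,0,0.4],[0,-0.4,0,0,0,0,0.4],[0,0,0.6,0,0,0,0.4],[0,0,1,0,0,0,0.4],[0,0,0.5,0,0,0,0.4]]]}}

```text
clock: 35.6
position: [0.5341, 0.2336, 0.0812]
tool_rot: [3.14, 0.002, 0.025]
force: [-0.7, -0.8, -0.8]
grip_width: 0.0594
finger_force: 0.0
```

```bash
python3 - <<'E'
from h import *
to(.534,.2363,.0195,1.4)
E
```

```text
t 35.6 p [0.5341 0.2336 0.0812] rpy [1.799e+02 1.000e-01 1.400e+00] shift shares [ 0.01 -0.14  3.09] turn z 0.01 q7 -2.27 w 0.0594
```

Request:
{"api": "move_arm", "payload": {"plan": [[[0,-0.1,1,0,0,0,0.4],[0,0,1,0,0,0,0.4],[0,0,0.7,0,0,0,0.4],[0,0,0.2,0,0,0,0.4],[0,0,0,0,0,0,0.4],[0,0,0,0,0,0,-0.3],[0,0,0,0,0,0,-0.3],[0,0,0,0,0,0,-0.3],[0,0,0,0,0,0,-0.3],[0,0,0,0,0,0,-0.3]]]}}

```text
clock: 36.6
position: [0.5364, 0.2378, 0.0276]
tool_rot: [-3.14, -0.004, 0.026]
force: [-0.6, -0.7, 16.4]
grip_width: 0.03
finger_force: 8.5
```

Request:
{"api": "move_arm", "payload": {"plan": [[[0,0,0,0,0,0,-0.3],[0,0,0,0,0,0,-0.3],[0,0,0,0,0,0,-0.3],[0,0,0,0,0,0,-0.3],[0,0,0,0,0,0,-0.3],[0,0,0,0,0,0,-0.3],[0,0,0,0,0,0,-0.3],[0,0,0,0,0,0,-0.3],[0,0,0,0,0,0,-0.3],[0,0,0,0,0,0,-0.3]]]}}

```text
clock: 37.6
position: [0.5365, 0.2378, 0.0276]
tool_rot: [-3.14, -0.004, 0.026]
force: [-0.5, -0.8, 16.7]
grip_width: 0.0299
finger_force: 8.5
```

The fingers closed to the commanded 30 mm, so the sled is not held properly. I open, rise and look.

Request:
{"api": "move_arm", "payload": {"plan": [[[0,0,-0.5,0,0,0,-0.3],[0,0,-1,0,0,0,-0.3],[0,0,-1,0,0,0,0.4],[0,0,-1,0,0,0,0.4],[0,0.5,-1,0,0,0,0.4],[0,1,0,0,0,0,0.4],[0,1,0,0,0,0,0.4],[0,1,0,0,0,0,0.4],[0,1,0,0,0,0,0.4],[0,1,0,0,0,0,0.4]]]}}

```text
clock: 38.6
position: [0.5379, 0.1264, 0.1165]
tool_rot: [-3.141, -0.001, 0.026]
force: [0.5, -0.0, -0.7]
grip_width: 0.0595
finger_force: 0.0
```

```bash
python3 - <<'E'
from h import *
f=snap('top');g=snap('scene')
a=cv2.resize(f['color'][190:245,155:265],None,fx=3.6,fy=3.6,interpolation=2);b=cv2.resize(g['color'][150:225,255:335],None,fx=4.5,fy=4.5,interpolation=2)
o=np.zeros((340,770,3),'uint8');o[:a.shape[0],:a.shape[1]]=a;o[:b.shape[0],400:400+b.shape[1]]=b
cv2.imwrite('pics/q.png',o[...,::-1])
to(.534,.2363,.0195,1.4)
fit(f,183,205,195,245,.028)
fit(f,160,181,195,245,.028)
E
```

```text
t 38.7 p [0.5381 0.1242 0.1164] rpy [179.9  -0.    1.3] shift shares [-0.08 -5.61  4.84] turn z -0.02 q7 -2.08 w 0.0597
[190 225   4   7  19] [0.4935 0.2541] [495.9 252.8  19.2   9.5   3.1]
[165 201  16  32 439] [0.5298 0.315 ] [530.8 314.8  99.   47.2   1.7]
```

View pics/q.png

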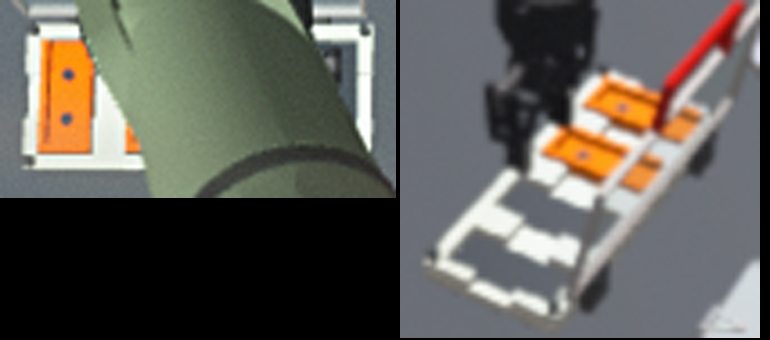

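The third sled still lies flat in its cavity at right-hand crop (590,155). The open fingertips stood too high and closed over its rails. I go back 5 mm deeper.

Request:
{"api": "move_arm", "payload": {"plan": [[[-0.04,-1,0,0,0,0,0.4],[-0.04,-1,0,0,0,0,0.4],[0,-1,0,0,0,0,0.4],[0,-1,0,0,0,0,0.4],[0,-1,0,0,0,0,0.4],[0,-0.55,0,0,0,0,0.4],[0,0,0,0,0,0,0.4],[0,0,1,0,0,0,0.4],[0,0,1,0,0,0,0.4],[0,0,1,0,0,0,0.4]]]}}

```text
clock: 39.7
position: [0.5336, 0.2369, 0.0552]
tool_rot: [3.141, -0.001, 0.025]
force: [-0.4, 1.0, 0.1]
grip_width: 0.0598
finger_force: 0.0
```

Request:
{"api": "move_arm", "payload": {"plan": [[[0,0,1,0,0,0,0.4],[0,0,0.8,0,0,0,0.4],[0,0,0.3,0,0,0,0.4],[0,0,0,0,0,0,0.4],[0,0,0,0,0,0,0.4],[0,0,0,0,0,0,0.4],[0,0,0,0,0,0,0.4],[0,0,0,0,0,0,0.4],[0,0,0,0,0,0,0.4],[0,0,0,0,0,0,0.4]]]}}

```text
clock: 40.7
position: [0.5333, 0.2382, 0.0136]
tool_rot: [-3.142, -0.0, 0.026]
force: [0.6, -0.3, -0.9]
grip_width: 0.0598
finger_force: 0.0
```

```bash
python3 - <<'E'
from h import *
to(.534,.2363,.0145,1.4)
E
```

```text
t 40.7 p [0.5333 0.2382 0.0136] rpy [-180.    -0.     1.5] shift shares [ 0.03  0.09 -0.04] turn z 0.01 q7 -2.31 w 0.0598
```

Request:
{"api": "move_arm", "payload": {"plan": [[[0.03,0.09,-0.08,0,0,0,0.1],[0,0,0,0,0,0,-0.3],[0,0,0,0,0,0,-0.3],[0,0,0,0,0,0,-0.3],[0,0,0,0,0,0,-0.3],[0,0,0,0,0,0,-0.3],[0,0,0,0,0,0,-0.3],[0,0,0,0,0,0,-0.3],[0,0,0,0,0,0,-0.3],[0,0,0,0,0,0,-0.3]]]}}

```text
clock: 41.7
position: [0.534, 0.237, 0.0156]
tool_rot: [-3.141, -0.001, 0.026]
force: [-1.8, 2.9, 6.6]
grip_width: 0.045
finger_force: 41.6
```

Request:
{"api": "move_arm", "payload": {"plan": [[[0,0,-0.4,0,0,0,-0.3],[0,0,-0.7,0,0,0,-0.3],[0,0,-1,0,0,0,-0.3],[0,0,-1,0,0,0,-0.3],[0,0,-1,0,0,0,-0.3],[0,0,-1,0,0,0.53,-0.3],[-0.03,0.5,0,0,0,0,-0.3],[-0.03,1,0,0,0,0,-0.3],[-0.03,1,0,0,0,0,-0.3],[-0.03,1,0,0,0,0,-0.3]]]}}

```text
clock: 42.7
position: [0.5291, 0.1648, 0.1171]
tool_rot: [3.141, 0.0, -0.029]
force: [0.4, 0.0, -0.2]
grip_width: 0.0449
finger_force: 42.1
```

Request:
{"api": "move_arm", "payload": {"plan": [[[-0.03,1,0,0,0,0,-0.3],[-0.03,1,0,0,0,0,-0.3],[-0.03,1,0,0,0,0,-0.3],[-0.03,1,0,0,0,0,-0.3],[-0.03,1,0,0,0,0,-0.3],[-0.03,1,0,0,0,0,-0.3],[-0.03,1,0,0,0,0,-0.3],[-0.03,1,0,0,0,0,-0.3],[-0.03,1,0,0,0,0,-0.3],[-0.03,1,0,0,0,0,-0.3]]]}}

```text
clock: 43.7
position: [0.5168, -0.0349, 0.1171]
tool_rot: [3.141, 0.001, -0.03]
force: [-0.0, 0.5, -0.3]
grip_width: 0.045
finger_force: 42.1
```

Request:
{"api": "move_arm", "payload": {"plan": [[[-0.03,1,0,0,0,0,-0.3],[-0.03,1,0,0,0,0,-0.3],[0,0.9,0,0,0,0,-0.3],[0,0,0,0,0,0,-0.3],[0,0,0,0,0,0,-0.3],[0,0,0,0,0,0,-0.3],[0,0,0,0,0,0,-0.3],[0,0,0,0,0,0,-0.3],[0,0,0,0,0,0,-0.3],[0,0,0,0,0,0,-0.3]]]}}

```text
clock: 44.7
position: [0.5146, -0.091, 0.1171]
tool_rot: [-3.142, 0.0, -0.029]
force: [-0.7, -0.9, -0.3]
grip_width: 0.0447
finger_force: 42.1
```

```bash
python3 - <<'E'
from h import *
to(.514,-.0935,.0444,-1.8)
E
```

```text
t 44.7 p [ 0.5146 -0.091   0.1171] rpy [-180.     0.    -1.7] shift shares [-0.02  0.12  3.64] turn z 0.02 q7 -1.73 w 0.0447
```

Request:
{"api": "move_arm", "payload": {"plan": [[[-0.02,0.12,0.8,0,0,0,-0.3],[0,0,1,0,0,0,-0.3],[0,0,1,0,0,0,-0.3],[0,0,0.5,0,0,0,-0.3],[0,0,0.2,0,0,0,-0.3],[0,0,0.1,0,0,0,-0.3],[0,0,0,0,0,0,-0.3],[0,0,0,0,0,0,-0.3],[0,0,0,0,0,0,-0.3],[0,0,0,0,0,0,-0.3]]]}}

```text
clock: 45.7
position: [0.5143, -0.0936, 0.0455]
tool_rot: [3.142, -0.001, -0.03]
force: [0.7, -0.7, -1.7]
grip_width: 0.0449
finger_force: 42.1
```

Request:
{"api": "move_arm", "payload": {"plan": [[[0,0,0.05,0,0,0,-0.3],[0,0,0,0,0,0,-0.3],[0,0,0,0,0,0,-0.3],[0,0,0,0,0,0,0.4],[0,0,0,0,0,0,0.4],[0,0,0,0,0,0,0.4],[0,0,-0.4,0,0,0,0.4],[0,0,-1,0,0,0,0.4],[0,0,-1,0,0,0,0.4],[0,0,-1,0,0,0,0.4]]]}}

```text
clock: 46.7
position: [0.5141, -0.0936, 0.1134]
tool_rot: [-3.142, -0.0, -0.03]
force: [-0.1, -0.3, -0.3]
grip_width: 0.0597
finger_force: 0.0
```

Request:
{"api": "move_arm", "payload": {"plan": [[[0,-1,-0.5,0,0,-0.53,0.4],[0,-1,0,0,0,0,0.4],[0,-1,0,0,0,0,0.4],[0,-1,0,0,0,0,0.4],[0,-1,0,0,0,0,0.4],[0,-1,0,0,0,0,0.4],[0,-1,0,0,0,0,0.4],[0,-1,0,0,0,0,0.4],[0,-1,0,0,0,0,0.4],[0,-1,0,0,0,0,0.4]]]}}

```text
clock: 47.7
position: [0.5097, 0.1078, 0.1225]
tool_rot: [-3.141, -0.0, 0.027]
force: [0.2, -0.7, 0.2]
grip_width: 0.06
finger_force: 0.0
```

Request:
{"api": "move_arm", "payload": {"plan": [[[0.1,-1,0,0,0,0,0.4],[0.1,-1,0,0,0,0,0.4],[0.1,-1,0,0,0,0,0.4],[0.1,-1,0,0,0,0,0.4],[0.1,-1,0,0,0,0,0.4],[0.1,-1,0,0,0,0,0.4],[0.1,-1,0,0,0,0,0.4],[0.1,-1,0,0,0,0,0.4],[0.1,-1,0,0,0,0,0.4],[0,-0.4,0,0,0,0,0.4]]]}}

```text
clock: 48.7
position: [0.5224, 0.2973, 0.1224]
tool_rot: [-3.14, 0.0, 0.029]
force: [-0.4, -0.5, -0.4]
grip_width: 0.0597
finger_force: 0.0
```

```bash
python3 - <<'E'
from h import *
to(.5315,.3141,.0145,1.4)
f=snap('top');fit(f,280,330,190,265,.05)
E
```

```text
t 48.7 p [0.5224 0.2973 0.1224] rpy [-179.9    0.     1.7] shift shares [ 0.48 -0.82  5.4 ] turn z 0.04 q7 -2.35 w 0.0597
[294 208  17  35 498] [ 0.5128 -0.0937] [512.5 -93.7  47.2 105.7  88.3]
```

The third sled is at (0.513, -0.094), and the pile is flush. Now the last sled.

Request:
{"api": "move_arm", "payload": {"plan": [[[0.48,-0.8,0,0,0,0.04,0.4],[0,0,0.7,0,0,0,0.4],[0,0,1,0,0,0,0.4],[0,0,1,0,0,0,0.4],[0,0,0.9,0,0,0,0.4],[0,0,0,0,0,0,0.4],[0,0,0,0,0,0,0.4],[0,0,0,0,0,0,0.4],[0,0,0,0,0,0,0.4],[0,0,0,0,0,0,0.4]]]}}

```text
clock: 49.75
position: [0.5327, 0.3111, 0.0508]
tool_rot: [-3.141, -0.001, 0.022]
force: [0.6, -0.1, 0.1]
grip_width: 0.0596
finger_force: 0.0
```

```bash
python3 - <<'E'
from h import *
to(.5315,.3141,.0145,1.4)
E
```

```text
t 49.8 p [0.5327 0.3111 0.0508] rpy [-180.    -0.     1.2] shift shares [-0.06 -0.15  1.81] turn z -0.03 q7 -2.39 w 0.0596
```

Request:
{"api": "move_arm", "payload": {"plan": [[[-0.05,-0.15,0.2,0,0,-0.03,0.4],[0,0,0.8,0,0,0,0.4],[0,0,0.6,0,0,0,0.4],[0,0,0.2,0,0,0,0.4],[0,0,0,0,0,0,0.4],[0,0,0,0,0,0,0.4],[0,0,0,0,0,0,0.4],[0,0,0,0,0,0,0.4],[0,0,0,0,0,0,0.4],[0,0,0,0,0,0,0.4]]]}}

```text
clock: 50.75
position: [0.5314, 0.314, 0.0143]
tool_rot: [-3.141, -0.0, 0.025]
force: [0.3, -0.1, -0.3]
grip_width: 0.0597
finger_force: 0.0
```

Request:
{"api": "move_arm", "payload": {"plan": [[[0,0,0,0,0,0,0.1],[0,0,0,0,0,0,-0.3],[0,0,0,0,0,0,-0.3],[0,0,0,0,0,0,-0.3],[0,0,0,0,0,0,-0.3],[0,0,0,0,0,0,-0.3],[0,0,0,0,0,0,-0.3],[0,0,0,0,0,0,-0.3],[0,0,0,0,0,0,-0.3],[0,0,0,0,0,0,-0.3]]]}}

```text
clock: 51.75
position: [0.5315, 0.3151, 0.0147]
tool_rot: [-3.14, -0.001, 0.025]
force: [-2.5, 3.4, 6.4]
grip_width: 0.0449
finger_force: 41.5
```

Request:
{"api": "move_arm", "payload": {"plan": [[[0,0,-0.4,0,0,0,-0.3],[0,0,-0.7,0,0,0,-0.3],[0,0,-1,0,0,0,-0.3],[0,0,-1,0,0,0,-0.3],[0,0,-1,0,0,0,-0.3],[0,0,-1,0,0,0.53,-0.3],[-0.02,0.5,-0.9,0,0,0,-0.3],[-0.02,1,0,0,0,0,-0.3],[-0.02,1,0,0,0,0,-0.3],[-0.02,1,0,0,0,0,-0.3]]]}}

```text
clock: 52.75
position: [0.5272, 0.242, 0.1338]
tool_rot: [3.141, 0.0, -0.031]
force: [0.5, -0.3, -1.4]
grip_width: 0.0451
finger_force: 42.7
```

Request:
{"api": "move_arm", "payload": {"plan": [[[-0.02,1,0,0,0,0,-0.3],[-0.02,1,0,0,0,0,-0.3],[-0.02,1,0,0,0,0,-0.3],[-0.02,1,0,0,0,0,-0.3],[-0.01,1,0,0,0,0,-0.3],[-0.01,1,0,0,0,0,-0.3],[-0.01,1,0,0,0,0,-0.3],[-0.01,1,0,0,0,0,-0.3],[-0.01,1,0,0,0,0,-0.3],[-0.01,1,0,0,0,0,-0.3]]]}}

```text
clock: 53.75
position: [0.5178, 0.0423, 0.1337]
tool_rot: [3.141, 0.001, -0.031]
force: [0.7, -0.3, -1.0]
grip_width: 0.0446
finger_force: 42.7
```

Request:
{"api": "move_arm", "payload": {"plan": [[[0,1,0,0,0,0,-0.3],[0,1,0,0,0,0,-0.3],[0,1,0,0,0,0,-0.3],[0,1,0,0,0,0,-0.3],[0,1,0,0,0,0,-0.3],[0,1,0,0,0,0,-0.3],[0,0.95,0,0,0,0,-0.3],[0,0,0,0,0,0,-0.3],[0,0,0,0,0,0,-0.3],[0,0,0,0,0,0,-0.3]]]}}

```text
clock: 54.75
position: [0.514, -0.0943, 0.134]
tool_rot: [-3.141, 0.0, -0.03]
force: [-0.0, -0.3, -0.0]
grip_width: 0.0445
finger_force: 42.6
```

```bash
python3 - <<'E'
from h import *
to(.514,-.0935,.0595,-1.8)
E
```

```text
t 54.8 p [ 0.514  -0.0943  0.134 ] rpy [-180.     0.    -1.7] shift shares [-0.   -0.04  3.72] turn z 0.01 q7 -1.71 w 0.0445
```

Request:
{"api": "move_arm", "payload": {"plan": [[[0,-0.04,0.8,0,0,0,-0.3],[0,0,1,0,0,0,-0.3],[0,0,1,0,0,0,-0.3],[0,0,0.5,0,0,0,-0.3],[0,0,0.2,0,0,0,-0.3],[0,0,0.15,0,0,0,-0.3],[0,0,0,0,0,0,-0.3],[0,0,0,0,0,0,-0.3],[0,0,0,0,0,0,-0.3],[0,0,0,0,0,0,-0.3]]]}}

```text
clock: 55.75
position: [0.5145, -0.094, 0.0615]
tool_rot: [3.142, -0.001, -0.031]
force: [0.0, 0.0, -1.4]
grip_width: 0.0444
finger_force: 42.6
```

Request:
{"api": "move_arm", "payload": {"plan": [[[0,0,0.1,0,0,0,-0.3],[0,0,0,0,0,0,-0.3],[0,0,0,0,0,0,-0.3],[0,0,0,0,0,0,0.4],[0,0,0,0,0,0,0.4],[0,0,0,0,0,0,0.4],[0,0,-0.4,0,0,0,0.4],[0,0,-1,0,0,0,0.4],[0,0,-1,0,0,0,0.4],[0,0,-1,0,0,0,0.4]]]}}

```text
clock: 56.75
position: [0.5143, -0.0939, 0.1284]
tool_rot: [-3.142, -0.0, -0.031]
force: [0.4, -0.1, 0.6]
grip_width: 0.06
finger_force: 0.0
```

Request:
{"api": "move_arm", "payload": {"plan": [[[0,-1,-1,0,0,0,0.4],[0,-1,-1,0,0,0,0.4],[0,-1,-1,0,0,0,0.4],[0,-1,-1,0,0,0,0.4],[0,-1,-1,0,0,0,0.4],[0,0,-1,0,0,-1,0],[0,0,-1,0,0,-1,-0.1],[0,0,0,0,0,-1,-0.1],[0,0,0,0,0,-1,-0.1],[0,0,0,0,0,-1,-0.1]]]}}

```text
clock: 57.75
position: [0.5173, 0.006, 0.2679]
tool_rot: [3.141, -0.0, 0.497]
force: [0.2, -0.7, 0.7]
grip_width: 0.0382
finger_force: 0.0
```

Request:
{"api": "move_arm", "payload": {"plan": [[[0,0,0,0,0,-1,-0.1],[0,0,0,0,0,-1,-0.1],[0,0,0,0,0,-1,-0.1],[0,0,0,0,0,-1,-0.1],[0,0,0,0,0,-1,-0.1],[0,0,0,0,0,-1,-0.1],[0,0,0,0,0,-1,-0.1],[0,0,0,0,0,-1,-0.1],[0,0,0,0,0,-1,-0.1],[0,0,0,0,0,-0.55,-0.1]]]}}

```text
clock: 58.75
position: [0.5173, 0.006, 0.2677]
tool_rot: [3.141, 0.0, 1.497]
force: [-0.2, 0.3, -0.4]
grip_width: 0.0386
finger_force: 0.0
```

```bash
python3 - <<'E'
from h import *
to(.636,.2010,.27,91.4)
f=snap('top');g=snap('scene');fit(f,280,330,190,265,.066)
a=cv2.resize(f['color'][190:260,280:360],None,fx=4.9,fy=4.9,interpolation=2);b=cv2.resize(g['color'][200:280,215:295],None,fx=4.9,fy=4.9,interpolation=2)
o=np.zeros((392,792,3),'uint8');o[:a.shape[0],:a.shape[1]]=a;o[:b.shape[0],400:400+b.shape[1]]=b
cv2.imwrite('pics/pile.png',o[...,::-1])
E
```

```text
t 58.8 p [0.5173 0.006  0.2677] rpy [180.    0.   85.8] shift shares [10.16  5.2  -0.12] turn z -0.94 q7 -0.43 w 0.0386
[306 208   6  16  48] [ 0.5466 -0.1128] [ 541.8 -116.5   44.6   15.6   16.3]
```

View pics/pile.png

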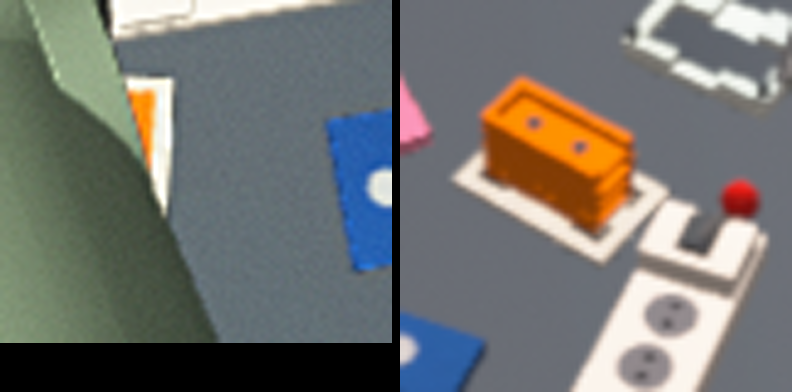

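The pile of four is flush and square, at right-hand crop (560,150). Now I go to the guard bar.

Request:
{"api": "move_arm", "payload": {"plan": [[[0,0,0,0,0,-0.94,-0.1],[0.96,0.62,-0.1,0,0,0,-0.1],[0.96,0.62,0,0,0,0,-0.1],[0.96,0.62,0,0,0,0,-0.1],[0.96,0.62,0,0,0,0,-0.1],[0.96,0.62,0,0,0,0,-0.1],[0.96,0.62,0,0,0,0,-0.1],[0.96,0.62,0,0,0,0,-0.1],[0.96,0.62,0,0,0,0,-0.1],[0.96,0.62,0,0,0,0,-0.1]]]}}

```text
clock: 59.85
position: [0.6258, 0.1818, 0.2695]
tool_rot: [3.141, 0.0, 1.589]
force: [-0.7, -0.1, 0.4]
grip_width: 0.0386
finger_force: 0.0
```

Request:
{"api": "move_arm", "payload": {"plan": [[[0.96,0.62,0,0,0,0,-0.1],[0,0,0,0,0,0,-0.1],[0,0,0,0,0,0,-0.1],[0,0,0,0,0,0,-0.1],[0,0,0,0,0,0,-0.1],[0,0,0,0,0,0,-0.1],[0,0,0,0,0,0,-0.1],[0,0,0,0,0,0,-0.1],[0,0,0,0,0,0,-0.1],[0,0,0,0,0,0,-0.1]]]}}

```text
clock: 60.85
position: [0.6375, 0.2005, 0.2691]
tool_rot: [3.142, -0.0, 1.591]
force: [0.6, 0.1, 0.3]
grip_width: 0.0384
finger_force: 0.0
```

```bash
python3 - <<'E'
from h import *
to(.6375,.2015,.187,91.4)
g=snap('scene');crop(g,'g3.png',240,80,380,185,5.5)
E
```

```text
t 60.9 p [0.6375 0.2005 0.2691] rpy [180.   -0.   91.2] shift shares [0.05 0.   4.11] turn z -0.04 q7 -0.64 w 0.0384
```

View pics/g3.png

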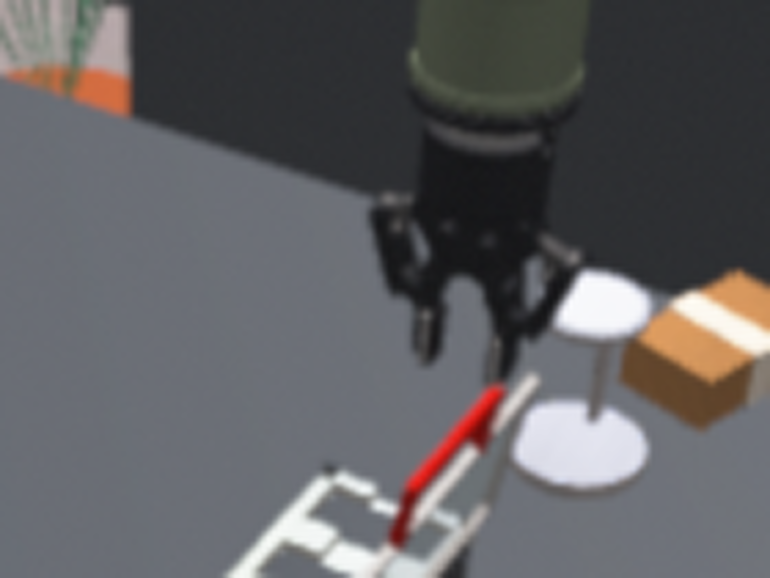

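Request:
{"api": "move_arm", "payload": {"plan": [[[0.05,0,0.8,0,0,0,-0.1],[0,0,0.8,0,0,0,-0.1],[0,0,0.8,0,0,0,-0.1],[0,0,0.8,0,0,0,-0.1],[0,0,0.6,0,0,0,-0.1],[0,0,0.3,0,0,0,-0.1],[0,0,0,0,0,0,-0.7],[0,0,0,0,0,0,-1],[0,0,0,0,0,0,-1],[0,0,0,0,0,0,-1]]], "grip_force": 60}}

```text
clock: 61.9
position: [0.6377, 0.2017, 0.1876]
tool_rot: [3.141, -0.0, 1.591]
force: [0.3, 0.1, -1.0]
grip_width: 0.0101
finger_force: 58.5
```

```bash
python3 - <<'E'
from h import *
to(.6375,.2015,.187,91.4);print(observe()['force'])
p=np.arccos((.6045-observe()['position'][0])/.181);print(p)
p=np.linspace(p,.05,33);dy=-9.05*np.diff(np.cos(p));dz=-9.05*np.diff(np.sin(p))
for a,b in zip(dy,dz):print(round(a,2),round(b,2),end=' | ')
E
```

```text
t 61.9 p [0.6377 0.2017 0.1876] rpy [180.   -0.   91.2] shift shares [-0.01 -0.01  0.03] turn z -0.04 q7 -0.69 w 0.0101
[ 0.26302292  0.12439226 -0.95806811]
1.7551135487230123
-0.48 -0.08 | -0.48 -0.05 | -0.48 -0.02 | -0.48 0.0 | -0.48 0.03 | -0.48 0.05 | -0.48 0.08 | -0.47 0.1 | -0.46 0.13 | -0.46 0.15 | -0.45 0.18 | -0.44 0.2 | -0.43 0.22 | -0.41 0.25 | -0.4 0.27 | -0.39 0.29 | -0.37 0.31 | -0.35 0.33 | -0.34 0.35 | -0.32 0.36 | -0.3 0.38 | -0.28 0.4 | -0.25 0.41 | -0.23 0.42 | -0.21 0.43 | -0.19 0.44 | -0.16 0.45 | -0.14 0.46 | -0.11 0.47 | -0.09 0.47 | -0.06 0.48 | -0.04 0.48 |
```

Request:
{"api": "move_arm", "payload": {"plan": [[[0,-0.48,-0.08,0,0,0,-1],[0,-0.48,-0.05,0,0,0,-1],[0,-0.48,-0.02,0,0,0,-1],[0,-0.48,0,0,0,0,-1],[0,-0.48,0.03,0,0,0,-1],[0,-0.48,0.05,0,0,0,-1],[0,-0.48,0.08,0,0,0,-1],[0,-0.47,0.1,0,0,0,-1],[0,0,0,0,0,0,-1],[0,0,0,0,0,0,-1]]]}}

```text
clock: 62.9
position: [0.5594, 0.1999, 0.1851]
tool_rot: [-3.14, 0.001, 1.592]
force: [-4.4, -1.1, 10.1]
grip_width: 0.0099
finger_force: 61.8
```

Request:
{"api": "move_arm", "payload": {"plan": [[[0,-0.46,0.13,0,0,0,-1],[0,-0.46,0.15,0,0,0,-1],[0,-0.45,0.18,0,0,0,-1],[0,-0.44,0.2,0,0,0,-1],[0,-0.43,0.22,0,0,0,-1],[0,-0.41,0.25,0,0,0,-1],[0,-0.4,0.27,0,0,0,-1],[0,-0.39,0.29,0,0,0,-1],[0,0,0,0,0,0,-1],[0,0,0,0,0,0,-1]]]}}

```text
clock: 63.9
position: [0.4906, 0.1983, 0.1507]
tool_rot: [-3.139, 0.001, 1.592]
force: [-8.5, -2.0, 5.9]
grip_width: 0.0099
finger_force: 61.1
```

Request:
{"api": "move_arm", "payload": {"plan": [[[0,-0.37,0.31,0,0,0,-1],[0,-0.35,0.33,0,0,0,-1],[0,-0.34,0.35,0,0,0,-1],[0,-0.32,0.36,0,0,0,-1],[0,-0.3,0.38,0,0,0,-1],[0,-0.28,0.4,0,0,0,-1],[0,-0.25,0.41,0,0,0,-1],[0,-0.23,0.42,0,0,0,-1],[0,0,0,0,0,0,-1],[0,0,0,0,0,0,-1]]]}}

```text
clock: 64.9
position: [0.4427, 0.1973, 0.0915]
tool_rot: [-3.14, 0.001, 1.591]
force: [-1.4, -2.6, -3.5]
grip_width: 0.0102
finger_force: 59.6
```

Request:
{"api": "move_arm", "payload": {"plan": [[[0,-0.21,0.43,0,0,0,-1],[0,-0.19,0.44,0,0,0,-1],[0,-0.16,0.45,0,0,0,-1],[0,-0.14,0.46,0,0,0,-1],[0,-0.11,0.47,0,0,0,-1],[0,-0.09,0.47,0,0,0,-1],[0,0,0,0,0,0,-1],[0,0,0,0,0,0,-1],[0,0,0,0,0,0,-1],[0,0,0,0,0,0,-1]]]}}

```text
clock: 65.9
position: [0.4257, 0.197, 0.0371]
tool_rot: [3.141, 0.0, 1.591]
force: [4.7, -4.4, -4.3]
grip_width: 0.0102
finger_force: 60.6
```

Request:
{"api": "move_arm", "payload": {"plan": [[[0,-0.05,0.4,0,0,0,-1],[0,-0.02,0.3,0,0,0,-1],[0,0,0.15,0,0,0,-1],[0,0,0.05,0,0,0,-1],[0,0,0,0,0,0,-1],[0,0,0,0,0,0,-1],[0,0,0,0,0,0,-1],[0,0,0,0,0,0,-1],[0,0,0,0,0,0,-1],[0,0,0,0,0,0,-1]]]}}

```text
clock: 66.9
position: [0.424, 0.197, 0.0193]
tool_rot: [-3.141, 0.0, 1.591]
force: [3.0, -4.7, -3.1]
grip_width: 0.0102
finger_force: 61.4
```

Request:
{"api": "move_arm", "payload": {"plan": [[[0,0,0.1,0,0,0,-1],[0,0,0,0,0,0,-1],[0,0,0.1,0,0,0,-1],[0,0,0,0,0,0,-1],[0,0,0,0,0,0,-1],[0,0,0,0,0,0,-1],[0,0,0,0,0,0,-1],[0,0,0,0,0,0,-1],[0,0,0,0,0,0,-1],[0,0,0,0,0,0,-1]]]}}

```text
clock: 67.9
position: [0.4238, 0.197, 0.0153]
tool_rot: [-3.141, 0.0, 1.591]
force: [1.0, -4.2, -2.2]
grip_width: 0.0104
finger_force: 61.4
```

The bar may have slid in the pads, because it still sinks without any reaction. I let go, rise, close the fingers and press the bar down from above until the stop answers.

Request:
{"api": "move_arm", "payload": {"plan": [[[0,0,0,0,0,0,-0.5],[0,0,0,0,0,0,-0.1],[0,0,0,0,0,0,-0.1],[0,0,-1,0,0,0,-0.1],[0,0,-1,0,0,0,-0.1],[0,0,-0.8,0,0,0,-0.1],[0,0,0,0,0,0,-1],[0,0,0,0,0,0,-1],[0,0,0,0,0,0,-1],[0,0,0,0,0,0,-1]]]}}

```text
clock: 68.9
position: [0.4236, 0.1971, 0.0709]
tool_rot: [-3.141, 0.0, 1.592]
force: [-0.0, 0.0, -0.5]
grip_width: 0.0003
finger_force: 0.0
```

Request:
{"api": "move_arm", "payload": {"plan": [[[0,0,0.2,0,0,0,-1],[0,0,0.2,0,0,0,-1],[0,0,0.15,0,0,0,-1],[0,0,0,0,0,0,-1],[0,0,0,0,0,0,-1],[0,0,0,0,0,0,-1],[0,0,0,0,0,0,-1],[0,0,0,0,0,0,-1],[0,0,0,0,0,0,-1],[0,0,0,0,0,0,-1]]]}}

```text
clock: 69.9
position: [0.4239, 0.1972, 0.0605]
tool_rot: [3.142, -0.0, 1.591]
force: [-0.1, 0.5, -0.4]
grip_width: -0.0002
finger_force: 0.0
```

Request:
{"api": "move_arm", "payload": {"plan": [[[0,0,0.15,0,0,0,-1],[0,0,0.15,0,0,0,-1],[0,0,0.1,0,0,0,-1],[0,0,0,0,0,0,-1],[0,0,0,0,0,0,-1],[0,0,0,0,0,0,-1],[0,0,0,0,0,0,-1],[0,0,0,0,0,0,-1],[0,0,0,0,0,0,-1],[0,0,0,0,0,0,-1]]]}}

```text
clock: 70.9
position: [0.4239, 0.1971, 0.0525]
tool_rot: [3.142, 0.0, 1.591]
force: [-0.3, -0.7, 0.4]
grip_width: -0.0003
finger_force: 0.0
```

```bash
python3 - <<'E'
from h import *
import pickle
g=snap('scene');pickle.dump(g,open('scene2.pkl','wb'));s=pickle.load(open('scene0.pkl','rb'))
a=cv2.resize(s['color'][155:220,255:335],None,fx=4.9,fy=4.9,interpolation=2);b=cv2.resize(g['color'][155:220,255:335],None,fx=4.9,fy=4.9,interpolation=2)
cv2.imwrite('pics/cmp.png',np.hstack([a,b])[...,::-1])
print(np.abs(s['color'][165:200,290:330].astype(int)-g['color'][165:200,290:330]).mean())
E
```

```text
21.276666666666667
```

View pics/cmp.png

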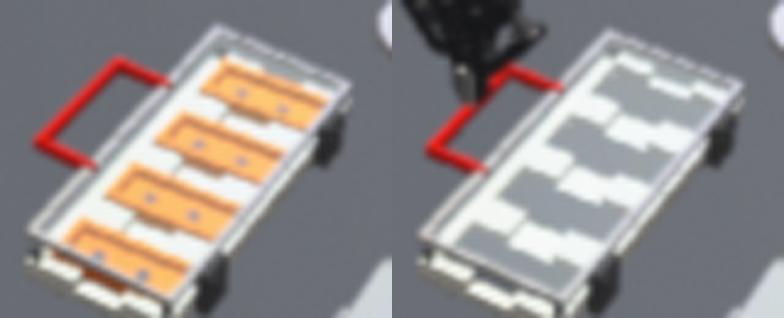

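Compared with the start (left), the bar now sits lower, at (38,150) against (37,142). So the guard began slightly raised and is now nearly level. I press it down to the stop, which should come at a TCP height near 0.043.

Request:
{"api": "move_arm", "payload": {"plan": [[[0,0,0.15,0,0,0,-1],[0,0,0.15,0,0,0,-1],[0,0,0.1,0,0,0,-1],[0,0,0,0,0,0,-1],[0,0,0,0,0,0,-1],[0,0,0,0,0,0,-1],[0,0,0,0,0,0,-1],[0,0,0,0,0,0,-1],[0,0,0,0,0,0,-1],[0,0,0,0,0,0,-1]]]}}

```text
clock: 71.95
position: [0.4239, 0.1972, 0.0445]
tool_rot: [3.142, -0.0, 1.591]
force: [-0.2, 0.1, -0.6]
grip_width: -0.0003
finger_force: 0.0
```

Request:
{"api": "move_arm", "payload": {"plan": [[[0,0,0.1,0,0,0,-1],[0,0,0.05,0,0,0,-1],[0,0,0,0,0,0,-1],[0,0,0,0,0,0,-1],[0,0,0,0,0,0,-1],[0,0,0,0,0,0,-1],[0,0,0,0,0,0,-1],[0,0,0,0,0,0,-1],[0,0,0,0,0,0,-1],[0,0,0,0,0,0,-1]]]}}

```text
clock: 72.95
position: [0.4241, 0.1973, 0.0424]
tool_rot: [3.14, 0.0, 1.591]
force: [-6.9, -3.4, 31.9]
grip_width: -0.0
finger_force: 16.1
```

The stop answers with 32 N at 42 mm, so the guard is shut. I rise, turn back and re-measure the weight.

Request:
{"api": "move_arm", "payload": {"plan": [[[0,0,-1,0,0,0,-1],[0,0,-1,0,0,0,-1],[0,0,-1,0,0,0,-1],[0,0,-1,0,0,0,-1],[0,0,-1,0,0,0,-1],[0,0,-1,0,0,0,-1],[0,0,-1,0,0,0,-1],[0,0,-1,0,0,1,0.9],[0,0,0,0,0,1,0.9],[0,0,0,0,0,1,0.9]]]}}

```text
clock: 73.95
position: [0.4242, 0.1971, 0.2019]
tool_rot: [3.141, -0.001, 1.272]
force: [-0.5, 0.1, -0.5]
grip_width: 0.0431
finger_force: 0.0
```

Request:
{"api": "move_arm", "payload": {"plan": [[[0,0,0,0,0,1,0.9],[0,0,0,0,0,1,0.9],[0,0,0,0,0,1,0.9],[0,0,0,0,0,1,0.9],[0,0,0,0,0,1,0.9],[0,0,0,0,0,1,0.9],[0,0,0,0,0,1,0.9],[0,0,0,0,0,1,0.9],[0,0,0,0,0,1,0.9],[0,0,0,0,0,1,0.9]]]}}

```text
clock: 74.95
position: [0.4238, 0.1971, 0.2014]
tool_rot: [3.141, 0.0, 0.226]
force: [-0.3, 0.4, 0.3]
grip_width: 0.0809
finger_force: 0.0
```

```bash
cat >> h.py <<'E'
def blue(f,z=.014):
    hsv=cv2.cvtColor(f['color'],cv2.COLOR_RGB2HSV);m=((hsv[...,0]>102)&(hsv[...,0]<118)&(hsv[...,1]>150)&(hsv[...,2]>80)).astype('uint8')
    m=cv2.morphologyEx(m,cv2.MORPH_CLOSE,np.ones((7,7)))
    n,l,s,c=cv2.connectedComponentsWithStats(m)
    for i in range(1,n):
        if s[i,4]>80:
            w=px2w(f,np.argwhere(l==i)[:,::-1],z)[:,:2];r=cv2.minAreaRect((w*1000).astype('float32'));print(s[i],w.mean(0).round(4),np.array([*r[0],*r[1],r[2]]).round(1))
E
python3 - <<'E'
from h import *
import pickle
f=snap('top');blue(f);print();blue(pickle.load(open('top0.pkl','rb')));fit(f,280,330,190,265,.066)
to(.49,-.30,.2,10.9)
E
```

```text
[347 212  24  33 584] [ 0.512  -0.2744] [ 512.4 -274.5   99.    60.5   10.8]
[388 247  26  20 325] [ 0.4255 -0.4118] [ 425.6 -412.    75.7   44.1   72.1]
[429 330  33  16 205] [ 0.1701 -0.5585] [ 169.9 -557.8   20.3  108.1   16.5]

[354 219  24  34 541] [ 0.4894 -0.2989] [ 489.6 -298.8   98.9   60.7   11.5]
[388 247  26  20 324] [ 0.4256 -0.4117] [ 425.8 -412.    75.8   43.5   73. ]
[429 330  33  16 206] [ 0.1701 -0.5591] [ 169.5 -558.    20.3  108.1   17. ]
[294 208  18  35 517] [ 0.5122 -0.0934] [512.1 -93.6  48.2 106.4  88.3]
t 75.0 p [0.4238 0.1971 0.2014] rpy [180.    0.   12.5] shift shares [-2.17 24.98  0.07] turn z 0.27 q7 -2.08 w 0.081
```

The weight has been knocked aside to (0.512, -0.2745) at yaw 10.8°, and its size still matches at 99 x 60 mm. The top of the pile is at (0.512, -0.0935). I go to the weight.

Request:
{"api": "move_arm", "payload": {"plan": [[[0,1,0,0,0,0.28,0.8],[0,1,0,0,0,0,0.8],[0,1,0,0,0,0,0.8],[0,1,0,0,0,0,0.8],[0,1,0,0,0,0,0.8],[0,1,0,0,0,0,0.8],[0,1,0,0,0,0,0.8],[0,1,0,0,0,0,0.8],[0,1,0,0,0,0,0.8],[0,1,0,0,0,0,0.8]]]}}

```text
clock: 76.0
position: [0.4644, 0.0004, 0.2014]
tool_rot: [3.141, 0.0, 0.203]
force: [-0.1, -0.1, -0.4]
grip_width: 0.077
finger_force: 0.0
```

Request:
{"api": "move_arm", "payload": {"plan": [[[0,1,0,0,0,0,0.8],[0,1,0,0,0,0,0.8],[0,1,0,0,0,0,0.8],[0,1,0,0,0,0,0.8],[0,1,0,0,0,0,0.8],[0,1,0,0,0,0,0.8],[0,1,0,0,0,0,0.8],[0,1,0,0,0,0,0.8],[0,1,0,0,0,0,0.8],[0,1,0,0,0,0,0.8]]]}}

```text
clock: 77.0
position: [0.5042, -0.1956, 0.2013]
tool_rot: [3.142, 0.0, 0.203]
force: [-0.3, -0.4, -0.6]
grip_width: 0.0769
finger_force: 0.0
```

Request:
{"api": "move_arm", "payload": {"plan": [[[0,1,0,0,0,0,0.8],[0,1,0,0,0,0,0.8],[0,1,0,0,0,0,0.8],[0,1,0.5,0,0,0,0.8],[0,0,1,0,0,0,0.8],[0,0,1,0,0,0,0.8],[0,0,1,0,0,0,0.8],[0,0,1,0,0,0,0.8],[0,0,1,0,0,0,0.8],[0,0,0,0,0,0,0.8]]]}}

```text
clock: 78.0
position: [0.5188, -0.2724, 0.0892]
tool_rot: [-3.139, 0.003, 0.203]
force: [-0.3, 0.8, 0.2]
grip_width: 0.0768
finger_force: 0.0
```

```bash
python3 - <<'E'
from h import *
blue(snap('top'))
to(.512,-.2745,.005,10.8)
E
```

```text
[347 212  24  33 289] [ 0.5004 -0.2683] [ 512.1 -273.6   99.5   59.9   11.9]
t 78.0 p [ 0.5195 -0.2728  0.0907] rpy [-1.799e+02  1.000e-01  1.160e+01] shift shares [-0.38  0.01  4.28] turn z 0.13 q7 -1.13 w 0.0772
```

Request:
{"api": "move_arm", "payload": {"plan": [[[-0.38,0.01,0,0,0,0.1,0.8],[0,0,1,0,0,0,0.8],[0,0,1,0,0,0,0.8],[0,0,1,0,0,0,0.8],[0,0,0.7,0,0,0,0.8],[0,0,0.3,0,0,0,0.8],[0,0,0.2,0,0,0,0.8],[0,0,0,0,0,0,0.8],[0,0,0,0,0,0,0.8],[0,0,0,0,0,0,0.8]]]}}

```text
clock: 79.05
position: [0.513, -0.275, 0.0081]
tool_rot: [3.141, -0.001, 0.19]
force: [0.6, -0.3, -0.1]
grip_width: 0.0766
finger_force: 0.0
```

```bash
python3 - <<'E'
from h import *
to(.512,-.2743,.004,11)
E
```

```text
t 79.0 p [ 0.513  -0.275   0.0081] rpy [180.   -0.   10.9] shift shares [-0.05 -0.04  0.21] turn z -0.02 q7 -1.16 w 0.0766
```

Request:
{"api": "move_arm", "payload": {"plan": [[[-0.05,0,0.14,0,0,0,0.8],[0,0,0,0,0,0,0.8],[0,0,0,0,0,0,0],[0,0,0,0,0,0,0],[0,0,0,0,0,0,0],[0,0,0,0,0,0,0],[0,0,0,0,0,0,0],[0,0,0,0,0,0,0],[0,0,0,0,0,0,0],[0,0,0,0,0,0,0]]], "grip_force": 90}}

```text
clock: 80.05
position: [0.5118, -0.275, 0.0056]
tool_rot: [3.141, -0.0, 0.19]
force: [-5.9, 1.1, 18.6]
grip_width: 0.0567
finger_force: 91.4
```

Request:
{"api": "move_arm", "payload": {"plan": [[[0,0,-0.3,0,0,0,0],[0,0,-0.6,0,0,0,0],[0,0,-1,0,0,0,0],[0,0,-1,0,0,0,0],[0,0,-1,0,0,0,0],[0,0,-1,0,0,0,0],[0,0,-1,0,0,0,0],[0,0,-1,0,0,0.7,0],[0,0,-0.3,0,0,0.7,0],[0,0,0,0,0,0.7,0]]]}}

```text
clock: 81.05
position: [0.512, -0.2752, 0.1505]
tool_rot: [3.141, -0.002, -0.033]
force: [-0.2, 1.1, -5.5]
grip_width: 0.056
finger_force: 97.0
```

Request:
{"api": "move_arm", "payload": {"plan": [[[-0.02,-0.5,0,0,0,0,0],[-0.02,-1,0,0,0,0,0],[-0.02,-1,0,0,0,0,0],[-0.02,-1,0,0,0,0,0],[-0.02,-1,0,0,0,0,0],[-0.02,-1,0,0,0,0,0],[-0.02,-1,0,0,0,0,0],[-0.02,-1,0,0,0,0,0],[-0.02,-1,0,0,0,0,0],[-0.02,-0.57,0,0,0,0,0]]]}}

```text
clock: 82.05
position: [0.5128, -0.0912, 0.1488]
tool_rot: [-3.141, 0.0, -0.026]
force: [-0.0, -0.4, -5.5]
grip_width: 0.056
finger_force: 97.0
```

Request:
{"api": "move_arm", "payload": {"plan": [[[0,0,0,0,0,0,0],[0,0,0,0,0,0,0],[0,0,0,0,0,0,0],[0,0,0,0,0,0,0],[0,0,0,0,0,0,0],[0,0,0,0,0,0,0],[0,0,0,0,0,0,0],[0,0,0,0,0,0,0],[0,0,0,0,0,0,0],[0,0,0,0,0,0,0]]]}}

```text
clock: 83.05
position: [0.5131, -0.0935, 0.1487]
tool_rot: [-3.142, -0.0, -0.03]
force: [-0.6, 0.7, -5.4]
grip_width: 0.0561
finger_force: 97.0
```

```bash
python3 - <<'E'
from h import *
to(.5133,-.0935,.0785,-1.8)
f=snap('top');g=snap('scene')
a=cv2.resize(f['color'][190:260,280:360],None,fx=4.9,fy=4.9,interpolation=2);b=cv2.resize(g['color'][180:260,215:295],None,fx=4.9,fy=4.9,interpolation=2)
o=np.zeros((392,792,3),'uint8');o[:a.shape[0],:a.shape[1]]=a;o[:b.shape[0],400:400+b.shape[1]]=b
cv2.imwrite('pics/w.png',o[...,::-1])
E
```

```text
t 83.0 p [ 0.5131 -0.0935  0.1487] rpy [-180.    -0.    -1.7] shift shares [ 0.01 -0.    3.51] turn z 0.02 q7 -1.63 w 0.0561
```

View pics/w.png

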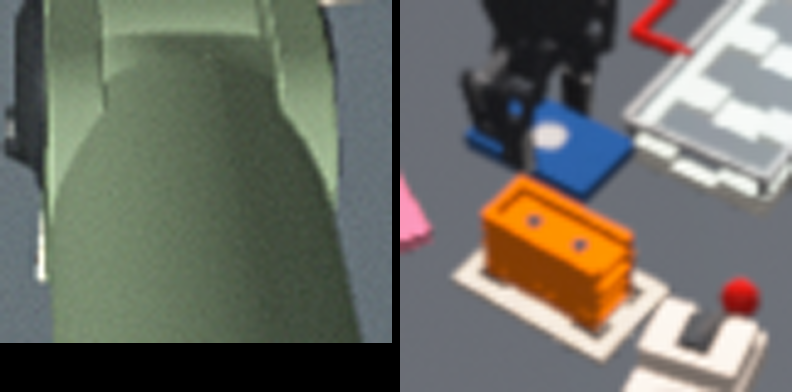

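The plate is held level and square above the intact pile, at right-hand crop (550,150). I lower it gently.

Request:
{"api": "move_arm", "payload": {"plan": [[[0,0,0.8,0,0,0,0],[0,0,0.9,0,0,0,0],[0,0,0.8,0,0,0,0],[0,0,0.5,0,0,0,0],[0,0,0.2,0,0,0,0],[0,0,0.1,0,0,0,0],[0,0,0.1,0,0,0,0],[0,0,0,0,0,0,0],[0,0,0,0,0,0,0],[0,0,0,0,0,0,0]]]}}

```text
clock: 84.15
position: [0.5133, -0.0936, 0.081]
tool_rot: [3.142, -0.001, -0.03]
force: [0.5, 0.2, -5.8]
grip_width: 0.0561
finger_force: 97.0
```

Request:
{"api": "move_arm", "payload": {"plan": [[[0,0,0.06,0,0,0,0],[0,0,0,0,0,0,0],[0,0,0,0,0,0,0],[0,0,0,0,0,0,0],[0,0,0,0,0,0,0],[0,0,0,0,0,0,0],[0,0,0,0,0,0,0],[0,0,0,0,0,0,0],[0,0,0,0,0,0,0],[0,0,0,0,0,0,0]]]}}

```text
clock: 85.15
position: [0.5132, -0.0936, 0.0795]
tool_rot: [3.142, -0.0, -0.03]
force: [-1.0, 0.2, -5.3]
grip_width: 0.0558
finger_force: 97.0
```

Request:
{"api": "move_arm", "payload": {"plan": [[[0,0,0.06,0,0,0,0],[0,0,0,0,0,0,0],[0,0,0,0,0,0,0],[0,0,0.04,0,0,0,0],[0,0,0,0,0,0,0],[0,0,0,0,0,0,0],[0,0,0,0,0,0,0],[0,0,0,0,0,0,0],[0,0,0,0,0,0,0],[0,0,0,0,0,0,0]]]}}

```text
clock: 86.15
position: [0.5132, -0.0936, 0.0777]
tool_rot: [3.142, -0.0, -0.03]
force: [-2.6, 0.1, 7.0]
grip_width: 0.0559
finger_force: 98.6
```

It has contact: the force rose from -5 to +7 N. I release and rise clear.

Request:
{"api": "move_arm", "payload": {"plan": [[[0,0,0,0,0,0,0.8],[0,0,0,0,0,0,0.8],[0,0,0,0,0,0,0.8],[0,0,0,0,0,0,0.8],[0,0,-0.4,0,0,0,0.8],[0,0,-1,0,0,0,0.8],[0,0,-1,0,0,0,0.8],[0,0,-1,0,0,0,0.8],[0,0,-1,0,0,0,0.8],[0,0,-1,0,0,0,0.8]]]}}

```text
clock: 87.15
position: [0.5131, -0.0935, 0.187]
tool_rot: [3.142, -0.001, -0.03]
force: [0.3, 0.8, -0.5]
grip_width: 0.0772
finger_force: 0.0
```

Request:
{"api": "move_arm", "payload": {"plan": [[[0,1,0,0,0,0,0.8],[0,1,0,0,0,0,0.8],[0,1,0,0,0,0,0.8],[0,1,0,0,0,0,0.8],[0,1,0,0,0,0,0.8],[0,1,0,0,0,0,0.8],[0,1,0,0,0,0,0.8],[0,1,0,0,0,0,0.8],[0,1,0,0,0,0,0.8],[0,1,0,0,0,0,0.8]]]}}

```text
clock: 88.15
position: [0.5071, -0.2943, 0.1862]
tool_rot: [3.141, -0.0, -0.03]
force: [0.5, -0.5, 1.3]
grip_width: 0.0768
finger_force: 0.0
```

```bash
python3 - <<'E'
from h import *
f=snap('top');g=snap('scene');blue(f,.086)
a=cv2.resize(f['color'][165:245,265:345],None,fx=4.9,fy=4.9,interpolation=2);b=cv2.resize(g['color'][165:265,215:335],None,fx=3.3,fy=3.3,interpolation=2)
o=np.zeros((392,800,3),'uint8');o[:a.shape[0],:a.shape[1]]=a;o[:b.shape[0],400:400+b.shape[1]]=b
cv2.imwrite('pics/end.png',o[...,::-1])
E
```

```text
[293 208  20  33 556] [ 0.5132 -0.0935] [513.4 -93.7  56.8  95.5  88.9]
[441 330  21  13 126] [ 0.1883 -0.5464] [ 187.9 -544.5   19.1   66.4   17. ]
```

View pics/end.png

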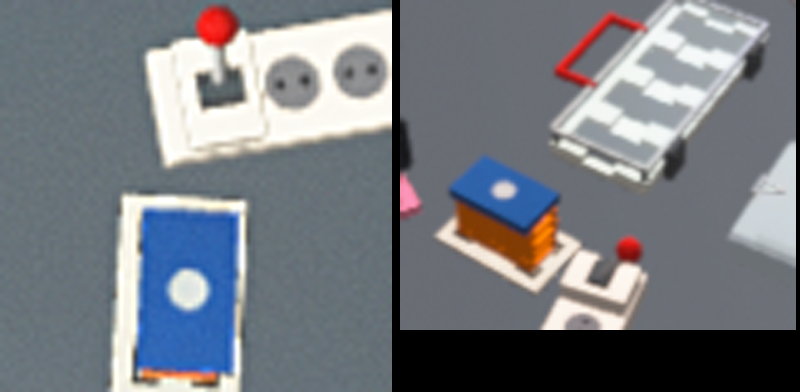

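The plate lies square on the pile at (0.513, -0.094), within 1 mm of the board's centre. The toggle is over, the guard is shut over the empty mould, and the gripper is clear. I hand the job in.

```bash
python3 -c "
from h import *
print(job_done())"
```

```text
the job is handed in; nothing more can be done
None
```

The job is handed in, though the hand-in call returned no verdict: the power strip is off, all four sleds are stacked within the marks, the guard is shut over the empty mould, and the blue weight lies flat and square on the pile.

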